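# Put a loaded parts caddy away up the ramp of its storage lane

### The arm

A 6-joint arm with a two-finger parallel gripper is mounted at the origin on the work surface. World frame = base frame: x ahead of the robot, y to its left, z up, the work surface at z = 0. Lengths are in m, angles in rad, forces in N, time in s.
With the tool pointing down it reaches from about 0.225 to 0.725 m from the base axis. Payload 3.1 kg.
Tool frame: the origin (TCP) lies at the very end of the fingers, on their centre line; the grasp point (between the pads) lies 19 mm behind it; y points along the fingers, z is the direction in which the jaws open and shut, and the axes are right-handed (so a half turn about y gives the same grasp; the last joint's range is limited). The gripper opens to 85 mm and grips with 20 to 120 N. Pads are 22 mm wide; open, the fingers measure 114 mm over their backs; the gripper's body (76 mm by 85 mm) begins 54 mm behind the grasp point. The pads swing forward as they close: fully open they stand 13 mm farther back than shut.
Start: joints at [1.095, 0.048, 0.099, 1.622, 0, 1.443], TCP at [0.179, 0.494, 0.231] pointing down, gripper open.
Joint ranges: [-2.91, 2.91], [-0.99, 1.94], [-1.21, 1.42], [-2.12, 2.29], [-1.49, 1.47], [-3.14, 3.14]. Speed limits (rad/s): [2.79, 2.79, 3.14, 3.14, 3.14, 3.14].

### API

Orientations are given as a rotation vector (axis times angle).
In Python, from rig import manip gives the robot as it stands. The module is installed in compiled form; this text tells all that it offers.
- The arm moves only by the tool servo_tool, never from a script. Its argument "steps" is a list that holds one entry, the list of rows, each a list of 6 numbers: the shift along the world's x, y, z in cm, then the turn, a rotation vector about the world's x, y, z in degrees. In form: [[[dx, dy, dz, rx, ry, rz], ...]]. A call has 1 to 8 rows; each row is the pose to reach, as a shift and turn from the pose commanded when the call began; what a row does not reach only later rows make up. A row lasts 1/10 s, in which the tool goes at most 50 mm and 8.59 degrees, less where a joint would pass 70% of its speed; a pose out of reach is approached as far as the arm can. A call with a gripper value outside its range is refused whole. "gripper" is the opening in per cent of the stroke, from 0 (shut) to 100 (fully open), set as the call begins (left out, the last holds). The fingers move at their own pace and stop on an object; "newtons" is the grip in N (left out, the last holds). Time passes only in rows, so rows that repeat a pose let the fingers close. It gives the time, the measured TCP pose, the force and the opening at its end, in the units of the state.
- manip.state(): the state, without advancing time (a new reading comes with each control period).
- manip.get_image(name): name is "scene" or "top"; returns a dict with "image" (384x512x3 uint8, red, green, blue), "K" (3x3 intrinsics, pixels), "rvec" (rotation vector, rad) and "tvec" (3), from world to camera coordinates, as OpenCV has them. Camera axes: x right, y down, z forward; pixel columns grow to the right and rows downward; lengths in m; the calibration is good to about 2 mm. A picture is of the moment at which its call begins. There is no depth.
- manip.hand_in(): hands the job in, once; it reports no verdict.
The state is a dict: "clock": time; "joint_pos": joint angles; "joint_velocities": joint speeds; "joint_torque": joint torques, N m; "position": TCP position; "orientation": TCP orientation; "contact_force": force on the tool from outside, world axes, zero at the start; "moment": the same for the moment, N m; "grip_width": finger opening in m.
Only numpy, scipy, OpenCV 4.12 (cv2) and the standard library are available. Lean on these libraries where they do the work, as an engineer would, in place of code of your own. Each camera call takes 0.05 s, during which the arm holds its last target.

### The job

Put the connecting rod flat in the narrow compartment of the parts caddy and the pulley flat, hub up, in its wide compartment. Then slide the loaded caddy, without lifting or carrying it, up the ramp of the storage lane and over the lip until it drops flat onto the deck behind it. Finally lay the loose steel bar across the lane, centred in the two slots of the side rails behind the caddy, and leave everything else on the bench where it is.

Things in the scene. Friction and masses are not known exactly. Their poses are not given: they have to be found in the camera images.
- rack: Dark grey steel storage lane fixed to the bench. Origin: bench height, mid-lane, under the lip's inner edge; +y points up the lane, the way the caddy travels, +x across. Along y (mm): ramp foot at -110, rising straight to height 20 at -8; flat lip 20 high from -8 to 0; flat deck 14 high from 0 to 212, then a back wall 64 high.
- rack_slots (a point): Mid-lane point where the bar's centre ends, 49 mm above the bench, at rack y = -40 mm, rack axes. Side rails 64 mm high, 12 thick, 174 apart inside (rack y -75 to 212), mouths flaring to about 200 apart at y = -113. At this y each rail has an open-topped slot 30 mm wide (along y), bottom 40 mm above the bench, in which the bar rests, along rack x.
- caddy_grip (a point): Grip point of the caddy: open grey tray 160 (x) by 198 mm (y), walls 50 high, 5 thick, about 0.42 kg. Point: 70 mm above its underside, on the upright plate dividing it (12 thick in y, 85 high over its middle 90 mm in x, else 50). +y is the leading end, facing the ramp within 0.25 rad at the start. Rear wall's outer face at y = -89 mm, front's at +109. Stands loose on the bench before the ramp.
- caddy_narrow (a point): Centre of the floor (top face, 4 mm above the underside) of the caddy's narrow compartment, 78 mm in the caddy's y by 150 mm in x, between the rear wall and the upright plate; 45 mm behind the grip point. Caddy axes.
- caddy_wide (a point): Centre of the floor (top face, 4 mm above the underside) of the caddy's wide compartment, 98 mm in the caddy's y by 150 mm in x, between the plate and the front wall; 55 mm ahead of the grip point. Caddy axes.
- rod_mid (a point): Middle (half-way up) of the connecting rod: dark steel, lying flat, 130 mm long along its x, 20 thick, 0.16 kg; big ring (46 wide) at the -x end, small ring (30 wide) at the +x end, between them from x = -19 to +35 mm a beam 14 wide and 20 high, to be gripped at this point. It goes in lying along the caddy's x, either way round.
- pulley_mid (a point): Middle of the V-belt pulley: bare aluminium, lying flat, disc 84 mm across and 22 thick with a round hub 28 across standing on top, 46 high over all, 0.20 kg. The point is on its axis, 23 mm above its underside; the hub reaches from 1 mm below it to 23 mm above it. It fits only the wide compartment.
- bar_mid (a point): Middle of the loose square steel bar, 220 mm long (along its x), 18 by 18 mm, 0.15 kg, lying on the bench. The point is at its centre, 9 mm above its underside.
- tape: Bystander: cardboard-brown roll of tape, 100 mm across, 45 mm high; origin under its centre.
- spray: Bystander: white bottle, 60 mm across, 160 mm high; origin under its centre.
- carton: Bystander: small brown carton, 95 by 70 by 60 mm high; origin under its centre.
- tin: Bystander: tin, 68 mm across, 85 mm high; origin under its centre.
- wrench: Bystander: wrench lying flat, 160 mm long along its x; origin under its middle.
- mug: Bystander: white mug, 76 mm across, 85 mm high; origin under its centre.
Not all that is in view belongs to the job. Leave any blue look-alike of the part that bears pulley_mid alone.

How it is judged:
On the way, in this order (a step that is already met when the one before it is completed fails the run):
1. the rod lies in the narrow compartment and the pulley in the wide one, the caddy still on the bench in front of the lip (y of rod_mid in the frame of caddy_grip between -0.084 and -0.006 m and x of rod_mid in the frame of caddy_grip between -0.04 and 0.04 m and z of rod_mid in the frame of caddy_grip below -0.046 m and y of pulley_mid in the frame of caddy_grip between 0.03 and 0.08 m and x of pulley_mid in the frame of caddy_grip between -0.05 and 0.05 m and z of pulley_mid in the frame of caddy_grip below -0.034 m and y of caddy_grip in the frame of rack below -0.05 m), for 0.2 s.
2. the loaded caddy climbs the ramp, leaning back, with weight on it (y of rod_mid in the frame of caddy_grip between -0.084 and -0.006 m and x of rod_mid in the frame of caddy_grip between -0.04 and 0.04 m and z of rod_mid in the frame of caddy_grip below -0.046 m and y of pulley_mid in the frame of caddy_grip between 0.03 and 0.08 m and x of pulley_mid in the frame of caddy_grip between -0.05 and 0.05 m and z of pulley_mid in the frame of caddy_grip below -0.034 m and y of caddy_grip in the frame of rack between -0.19 and 0.03 m and angle between caddy_grip's own z axis and vertical above 0.04 rad and contact force between caddy and rack above 0.8 N), for 0.1 s.
3. the loaded caddy lies flat on the deck behind the lip (y of rod_mid in the frame of caddy_grip between -0.084 and -0.006 m and x of rod_mid in the frame of caddy_grip between -0.04 and 0.04 m and z of rod_mid in the frame of caddy_grip below -0.046 m and y of pulley_mid in the frame of caddy_grip between 0.03 and 0.08 m and x of pulley_mid in the frame of caddy_grip between -0.05 and 0.05 m and z of pulley_mid in the frame of caddy_grip below -0.034 m and y of caddy_grip in the frame of rack between 0.086 and 0.112 m and x of caddy_grip in the frame of rack between -0.015 and 0.015 m and angle between caddy_grip's own z axis and vertical below 0.02 rad and z of caddy_grip in the frame of rack below 0.088 m), for 0.2 s.
4. the bar lies in both rail slots behind the caddy (all of step 3 and y of bar_mid in the frame of rack between -0.054 and -0.026 m and x of bar_mid in the frame of rack between -0.02 and 0.02 m and z of bar_mid in the frame of rack between 0.044 and 0.054 m and angle between the x axis of bar_mid and the x axis of rack, either way round below 0.15 rad), for 0.2 s.
At the end, for the whole second after the job is handed in: Rod flat in the narrow, pulley flat in the wide compartment; caddy flat on the deck behind the lip (tilt under 0.02 rad, grip point 86 to 112 mm up the lane from the origin); bar in both slots (centre 44 to 54 mm high, within 20 mm of the lane's middle); all at rest (all of step 4 and linear speed of each of caddy, bar below 0.02 m/s); the robot touches nothing.
It fails at once if the caddy is lifted (its grip point more than 110 mm above the bench; on the deck it is at 84) (height (world z) of caddy_grip above 0.11 m).
It fails at once if a bystander (tape, bottle, carton, tin, wrench, mug) is moved by more than 30 mm (distance of any of tape, spray, carton, tin, wrench, mug from where it was at the start of the episode above 0.03 m).
It also fails if it takes over 72 s, if anything falls off the work surface, if the arm or the gripper's body presses on something with over 40 N, if the wrist force passes 120 N, or if a joint passes its speed limit or range.

## Working session

There is one attempt and no reset: what is moved stays moved. The work goes in short steps, Python scripts to look and compute and a tool call to move; the robot and the scene stay as the last step left them, time stands still between calls to the robot, and variables do not carry over. Pictures are saved under pics/ and viewed, and the job is handed in when it is done.

Besides the shell and the picture viewer there is one more tool, called as name([rows], argument=value, ...), one row to a line, values as JSON. servo_tool: Moves the arm, as the interface text tells. Its arguments: {"type":"object","properties":{"steps":{"type":"array"},"gripper":{"type":"number"},"newtons":{"type":"number"}},"required":["steps"]}

```bash
mkdir -p pics; ls; cat > h.py <<'E'
import numpy as np, cv2
from rig import manip
def grab(name,fn=None):
    d=manip.get_image(name)
    if fn: cv2.imwrite('pics/'+fn+'.png',d['image'][:,:,::-1])
    np.savez('last_%s.npz'%name,**d)
    return d
def load(name): return dict(np.load('last_%s.npz'%name))
def ray(d,u,v,z):
    R=cv2.Rodrigues(np.array(d['rvec'],float))[0];t=np.array(d['tvec'],float).ravel()
    c=-R.T@t; r=R.T@np.linalg.inv(d['K'])@np.array([u,v,1.])
    s=(z-c[2])/r[2]; return c+s*r
def proj(d,P):
    p,_=cv2.projectPoints(np.array(P,float).reshape(-1,1,3),np.array(d['rvec'],float),np.array(d['tvec'],float),np.array(d['K'],float),None)
    return p.reshape(-1,2)
E
python3 - <<'E'
from h import *
print(manip.state())
for n in('scene','top'):
    d=grab(n,n+'0'); R=cv2.Rodrigues(np.array(d['rvec'],float))[0]; print(n,-R.T@np.array(d['tvec']).ravel(),np.array(d['K'])[0])
    im=cv2.resize(d['image'],(800,600),interpolation=cv2.INTER_CUBIC); cv2.imwrite('pics/%s0b.png'%n,im[:,:,::-1])
E
```

```text
pics
{'clock': 0.0, 'joint_pos': array([ 1.09522428e+00,  4.87816170e-02,  9.75692898e-02,  1.62195305e+00,
       -9.73028774e-06,  1.44293319e+00]), 'joint_velocities': array([ 1.20052613e-05, -4.44049753e-04, -3.54810500e-04,  2.39501247e-03,
       -5.90293623e-05,  1.08780673e-03]), 'joint_torque': array([-1.42873591e-04, -3.38786602e+01,  3.20013213e+01,  2.03486398e-02,
       -1.43180287e-04,  1.04844048e-06]), 'position': array([0.17865965, 0.49302682, 0.23008675]), 'orientation': array([-1.55579124,  0.27347394, -0.27237786]), 'contact_force': array([ 0.14641089,  0.18933632, -0.24097415]), 'moment': array([ 0.01444443,  0.0145033 , -0.01382993]), 'grip_width': 0.08539741502438832}
scene [ 1.16151445 -0.21377531  1.05888505] [351.36027054   0.         257.01190872]
top [ 0.36938164 -0.02139593  1.297497  ] [393.68907389   0.         256.81840211]
```

View pics/scene0b.png

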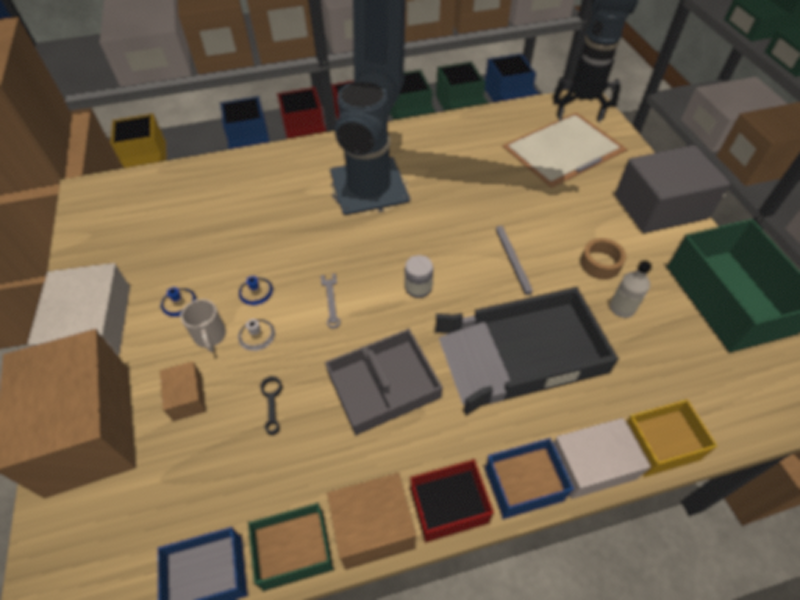

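View pics/top0b.png

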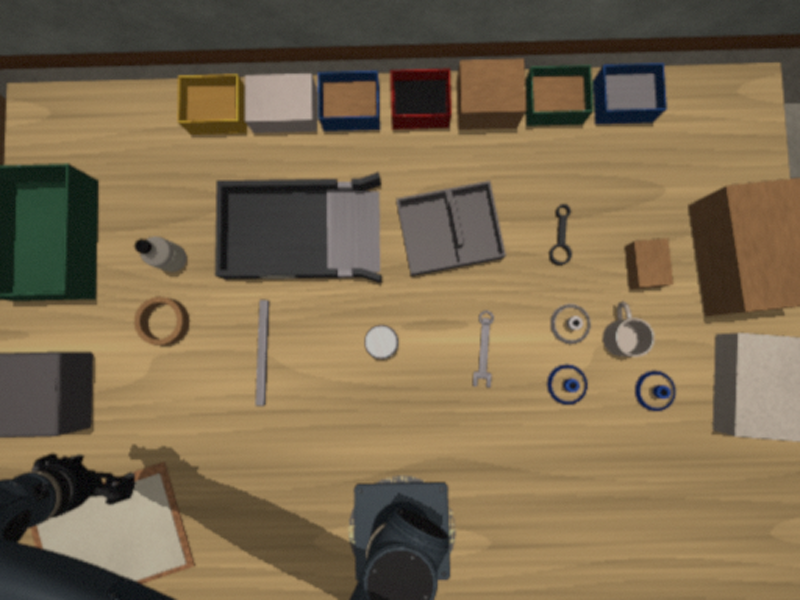

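The aluminium pulley is at (572,323) in the 800 px top view. The blue look-alikes are at (567,384) and (656,390). The rod is at (561,235), the caddy at (450,228), the ramp and rack at (300,228), and the bar at (262,352). Next I'll take enlarged crops and measure.

```bash
python3 - <<'E'
from h import *
d=load('top')
im=d['image'][:,:,::-1]
def crop(x0,x1,y0,y1,s,fn):
    cv2.imwrite('pics/'+fn+'.png',cv2.resize(im[y0:y1,x0:x1],None,fx=s,fy=s,interpolation=cv2.INTER_CUBIC))
crop(130,330,105,185,4,'c1')
crop(330,440,120,260,4,'c2')
hsv=cv2.cvtColor(d['image'],cv2.COLOR_RGB2HSV)
# non-wood mask: low saturation
m=(hsv[:,:,1]<75).astype(np.uint8)
n,l,st,ce=cv2.connectedComponentsWithStats(m)
for i in range(1,n):
    if st[i,4]>60: print(i,st[i],ce[i].round(1), np.median(hsv[l==i],axis=0))
cv2.imwrite('pics/m1.png',m*255)
E
```

```text
1 [    0     0   512    36 14753] [235.   14.2] [35. 22. 64.]
2 [   0   31  512   83 6208] [260.   51.6] [18. 40. 73.]
6 [387  47  34  24 734] [403.6  58.1] [  4.  15. 116.]
14 [206  52  35  24  73] [215.7  68. ] [133.  42.  68.]
16 [253  52  32  20 617] [268.9  61.5] [30. 23. 25.]
59 [ 138  111  106   69 6537] [190.6 146.2] [15.  9. 60.]
62 [ 254  116   70   60 3098] [288.1 145.7] [  9.  23. 107.]
63 [352 131  14  38 170] [359.1 149.9] [17. 38. 58.]
68 [ 87 151  32  23 488] [103.5 162.2] [18. 39. 87.]
84 [163 192   9  68 430] [167.4 225.5] [  9.  15. 133.]
85 [386 193  33  35 715] [402.  214.2] [ 15.  44. 102.]
86 [353 195  25  25 155] [363.9 206.8] [ 16.  50. 111.]
87 [303 199  13  49 299] [309.4 224. ] [  9.  19. 138.]
88 [363 202  10   9  74] [367.6 206.3] [ 13.  26. 154.]
89 [233 208  22  22 378] [243.6 218.6] [ 19.  12. 189.]
90 [ 457  213   55   70 3594] [484.5 246.9] [ 16.  41. 173.]
91 [   0  226   59   54 3053] [ 28.3 251.5] [ 8. 23. 83.]
92 [350 233  26  26 126] [363.7 246.9] [16. 46. 85.]
96 [410 237  23  26 133] [424.5 250.5] [116.  46.  84.]
108 [   0  292  119   92 8370] [ 54.  342.1] [22. 44. 62.]
109 [ 224  305   67   79 4538] [256.2 344.8] [101.   36.   49.5]
```

View pics/c1.png

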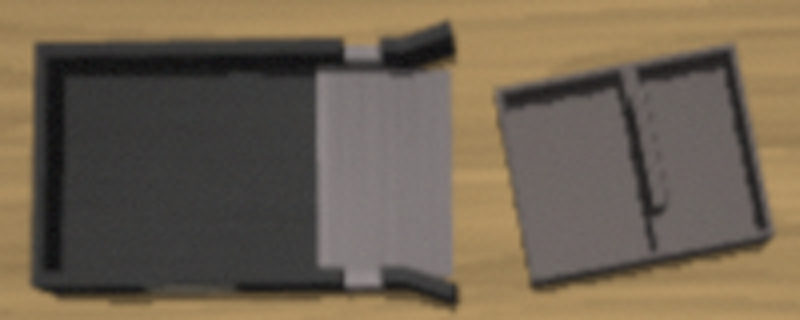

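View pics/c2.png

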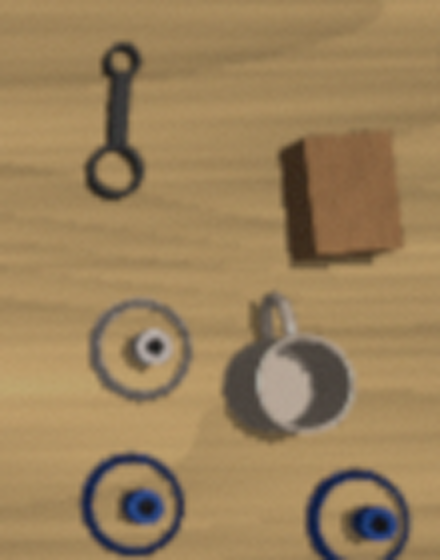

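View pics/m1.png

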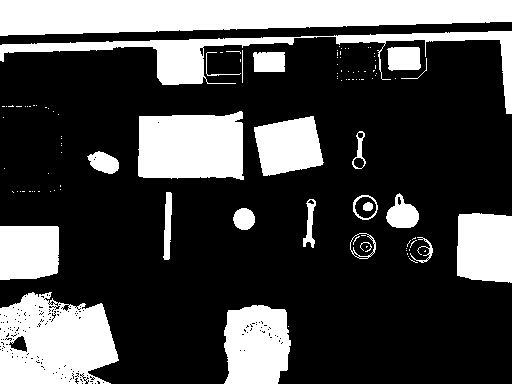

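```bash
python3 - <<'E'
from h import *
d=load('top'); s=load('scene')
R=cv2.Rodrigues(manip.state()['orientation'])[0]; print('tool R\n',R.round(3))
hsv=cv2.cvtColor(d['image'],cv2.COLOR_RGB2HSV)
c=lambda x,y:(130+(x+.5)/4-.5,105+(y+.5)/4-.5)
print('caddy rim corners z=.05')
P=[ray(d,*c(*p),.05)[:2] for p in [(497,90),(733,46),(773,237)]]
for p in P: print(p.round(4))
print(np.linalg.norm(P[0]-P[1]),np.linalg.norm(P[1]-P[2]), 'dir front', np.arctan2(*(P[0]-P[1])[::-1]), (P[0]+P[2])/2)
print('rack outer rail tops z=.064')
for p in [(37,44),(343,40),(36,280),(343,285),(383,285),(455,303),(455,25),(383,40)]: print(p,ray(d,*c(*p),.064)[:2].round(4))
print('inner'); 
for p in [(65,272),(320,268),(343,268),(345,62)]: print(p,ray(d,*c(*p),.064)[:2].round(4))
print('lip edges (z .02)',[ray(d,*c(*p),.02)[:2].round(4) for p in[(316,80),(317,260)]],'foot',[ray(d,*c(*p),.0)[:2].round(4) for p in[(451,80),(451,260)]])
c2=lambda x,y:(330+(x+.5)/4-.5,120+(y+.5)/4-.5)
a=ray(d,*c2(121,61),.02)[:2];b=ray(d,*c2(114,171),.02)[:2]; print('rod small,big',a,b,np.linalg.norm(a-b),'mid',(a+b)/2)
u=(a-b)/np.linalg.norm(a-b); print('dir',np.arctan2(u[1],u[0]))
print('pulley hub',ray(d,*c2(154,347),.046)[:2],'ring',ray(d,*c2(140,349.5),.022)[:2])
m=(hsv[:,:,1]<75).astype(np.uint8)
n,l,st,ce=cv2.connectedComponentsWithStats(m)
r=cv2.minAreaRect(np.argwhere(l==84)[:,::-1].astype(np.float32)); print(r)
bp=cv2.boxPoints(r); e=sorted([ray(d,*p,.018)[:2] for p in bp],key=lambda p:p[0]); print('bar',np.array(e), np.mean(e,axis=0))
E
```

```text
tool R
 [[ 0.94  -0.001  0.341]
 [-0.341 -0.002  0.94 ]
 [-0.    -1.    -0.002]]
caddy rim corners z=.05
[ 0.6818 -0.0043]
[ 0.7131 -0.1957]
[ 0.5566 -0.222 ]
0.19395011662041226 0.15870551315958548 dir front 1.7332541974965594 [ 0.61920818 -0.11313295]
rack outer rail tops z=.064
(37, 44) [0.7253 0.3641]
(343, 40) [0.7222 0.1181]
(36, 280) [0.5343 0.3639]
(343, 285) [0.5245 0.1206]
(383, 285) [0.5237 0.089 ]
(455, 303) [0.5081 0.0324]
(455, 25) [0.7322 0.0281]
(383, 40) [0.7214 0.086 ]
inner
(65, 272) [0.5401 0.3409]
(320, 268) [0.5385 0.1386]
(343, 268) [0.538  0.1204]
(345, 62) [0.7042 0.1167]
lip edges (z .02) [array([0.7015, 0.1458]), array([0.5512, 0.1467])] foot [array([0.7038, 0.0349]), array([0.5513, 0.0378])]
rod small,big [ 0.65448775 -0.3519167 ] [ 0.56331097 -0.34198218] 0.09171641130676521 mid [ 0.60889936 -0.34694944]
dir -0.10853078083902679
pulley hub [ 0.41787694 -0.36057028] ring [ 0.41704897 -0.35571552]
((167.38404846191406, 225.51478576660156), (6.418332099914551, 67.18109893798828), 2.2025980949401855)
bar [[0.26370265 0.27776885]
 [0.2649298  0.29846608]
 [0.48033466 0.26888228]
 [0.48163518 0.2899013 ]] [0.37265057 0.28375463]
```

```bash
python3 - <<'E'
from h import *
d=load('scene')
im=d['image'][:,:,::-1]
def crop(x0,x1,y0,y1,s,fn):
    cv2.imwrite('pics/'+fn+'.png',cv2.resize(im[y0:y1,x0:x1],None,fx=s,fy=s,interpolation=cv2.INTER_CUBIC))
crop(200,400,180,280,4,'s1')
crop(100,200,170,280,5,'s2')
E
```

```text
(no output)
```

View pics/s1.png

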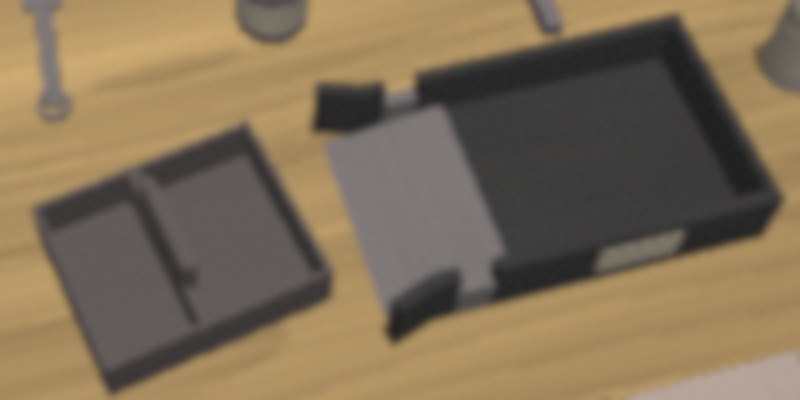

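View pics/s2.png

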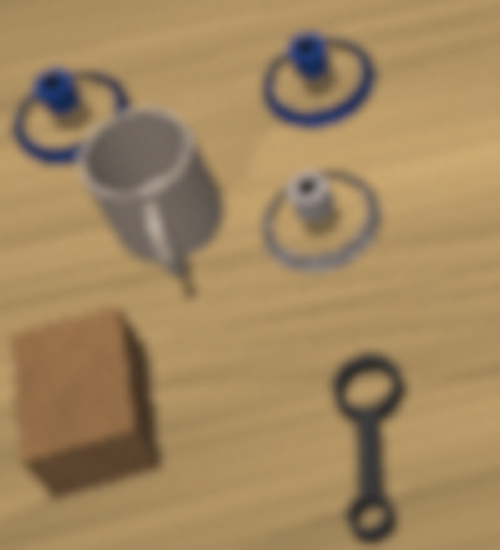

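```bash
python3 - <<'E'
from h import *
d=load('scene')
c=lambda x,y:(200+(x+.5)/4-.5,180+(y+.5)/4-.5)
c2=lambda x,y:(100+(x+.5)/5-.5,170+(y+.5)/5-.5)
P=[ray(d,*c(*p),.05)[:2] for p in [(36,210),(246,124),(332,277),(109,376)]]
print('caddy RB? ',np.round(P,4), 'ctr',np.mean(P,axis=0))
print([np.linalg.norm(P[i]-P[(i+1)%4]).round(4) for i in range(4)])
e=P[1]-P[0];print('front ang',np.arctan2(e[1],e[0])); e=P[2]-P[1];print('x ang',np.arctan2(e[1],e[0])); e=P[2]-P[3];print('front ang',np.arctan2(e[1],e[0]))
print('rack outer',[ray(d,*c(*p),.064)[:2].round(4) for p in[(416,74),(680,16),(780,198),(497,263)]])
print('lip inner',[ray(d,*c(*p),.02)[:2].round(4) for p in[(447,106),(505,258)]],'foot',[ray(d,*c(*p),0.)[:2].round(4) for p in[(328,148),(386,310)]])
a=ray(d,*c2(371,517),.02)[:2];b=ray(d,*c2(369,388),.02)[:2]
print('rod small,big',a,b,np.linalg.norm(a-b))
print('hub top',ray(d,*c2(310,189),.046),'ring',ray(d,*c2(321,220),.022), 'hole',ray(d,*c2(308,189),.046))
E
```

```text
caddy RB?  [[ 0.5609 -0.2241]
 [ 0.5268 -0.0351]
 [ 0.6847 -0.0089]
 [ 0.7183 -0.1975]] ctr [ 0.62267949 -0.11641575]
[np.float64(0.1921), np.float64(0.1601), np.float64(0.1916), np.float64(0.1595)]
front ang 1.7496292748736169
x ang 0.16478020734379395
front ang 1.746562325712006
rack outer [array([0.526 , 0.1179]), array([0.5303, 0.3649]), array([0.722 , 0.3591]), array([0.7149, 0.117 ])]
lip inner [array([0.5381, 0.1471]), array([0.6926, 0.1396])] foot [array([0.5395, 0.0368]), array([0.7016, 0.0347])]
rod small,big [ 0.65805024 -0.35719106] [ 0.56753621 -0.34683572] 0.09110445534040004
hub top [ 0.41742894 -0.3633231   0.046     ] ring [ 0.42824461 -0.3622649   0.022     ] hole [ 0.4170497  -0.36466422  0.046     ]
```

servo_tool([
  [[44.4, -61.9, -8, 0, 0, 29.7], [44.4, -61.9, -8, 0, 0, 29.7], [44.4, -61.9, -8, 0, 0, 29.7], [44.4, -61.9, -8, 0, 0, 29.7], [44.4, -61.9, -8, 0, 0, 29.7], [44.4, -61.9, -8, 0, 0, 29.7], [44.4, -61.9, -8, 0, 0, 29.7], [44.4, -61.9, -8, 0, 0, 29.7]],
], gripper=50, newtons=40)

```text
clock: 0.9
position: [0.4019, 0.1825, 0.1909]
orientation: [-1.566, -0.134, 0.134]
contact_force: [1.0, 0.9, -0.1]
grip_width: 0.0425
```

servo_tool([
  [[21.2, -29.5, -3.8, 0, 0, 0], [21.2, -29.5, -3.8, 0, 0, 0], [21.2, -29.5, -3.8, 0, 0, 0], [21.2, -29.5, -3.8, 0, 0, 0], [21.2, -29.5, -3.8, 0, 0, 0], [21.2, -29.5, -3.8, 0, 0, 0], [21.2, -29.5, -3.8, 0, 0, 0], [21.2, -29.5, -3.8, 0, 0, 0]],
])

```text
clock: 1.7
position: [0.6144, -0.1151, 0.1505]
orientation: [-1.567, -0.129, 0.132]
contact_force: [-0.5, 0.7, -0.7]
grip_width: 0.0429
```

```bash
python3 - <<'E'
from h import *
d=grab('top','t1'); im=d['image'][:,:,::-1]
s=manip.state(); R=cv2.Rodrigues(s['orientation'])[0]; print(s['clock'],s['position'],'zang',np.degrees(np.arctan2(R[1,2],R[0,2])),R[:,1].round(3),s['joint_pos'].round(2))
cv2.imwrite('pics/t1c.png',cv2.resize(im[100:200,220:340],None,fx=5,fy=5,interpolation=cv2.INTER_CUBIC))
E
```

```text
1.75 [ 0.61466096 -0.11548085  0.15043022] zang 99.49878813432704 [-0.002 -0.001 -1.   ] [-0.29  0.31  0.24  1.5  -0.   -0.46]
```

View pics/t1c.png

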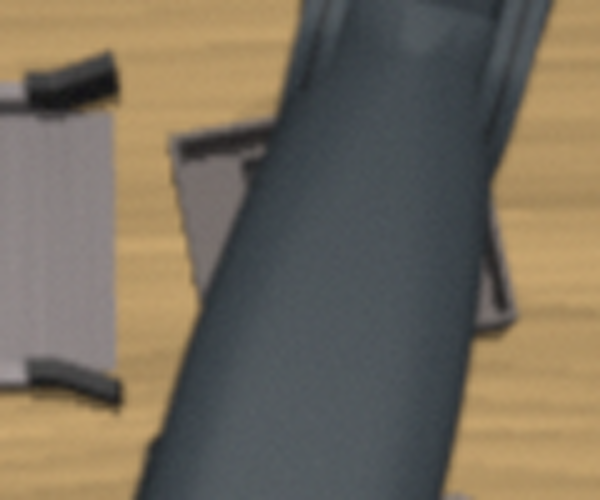

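servo_tool([
  [[0.8, -0.9, -4, 0, 0, 0], [0.8, -0.9, -8, 0, 0, 0], [0.8, -0.9, -9.7, 0, 0, 0], [0.8, -0.9, -9.7, 0, 0, 0], [0.8, -0.9, -9.7, 0, 0, 0]],
])

```text
clock: 2.25
position: [0.6209, -0.119, 0.0565]
orientation: [-1.566, -0.134, 0.135]
contact_force: [0.4, -0.4, 1.1]
grip_width: 0.0424
```

servo_tool([
  [[0, 0, 0, 0, 0, 0], [0, 0, 0, 0, 0, 0], [0, 0, 0, 0, 0, 0], [0, 0, 0, 0, 0, 0], [0, 0, 0, 0, 0, 0]],
], gripper=0, newtons=40)

```text
clock: 2.75
position: [0.6233, -0.1207, 0.0594]
orientation: [-1.569, -0.138, 0.13]
contact_force: [1.3, -2.1, 7.2]
grip_width: 0.0113
```

servo_tool([
  [[-0.1, 0, 0, 0, 0, -2], [-0.3, 0, 0, 0, 0, -5], [-0.5, 0, 0, 0, 0, -8], [-0.6, 0, 0, 0, 0, -10.6], [-0.6, 0, 0, 0, 0, -10.6], [-0.6, 0, 0, 0, 0, -10.6], [-0.6, 0, 0, 0, 0, -10.6]],
])

```text
clock: 3.45
position: [0.6174, -0.12, 0.0595]
orientation: [-1.572, 0.007, -0.015]
contact_force: [0.8, -0.6, 5.9]
grip_width: 0.0118
```

servo_tool([
  [[0, 0, 0, 0, 0, 0], [0, 0, 0, 0, 0, 0], [0, 0, 4, 0, 0, 0], [0, 0, 9, 0, 0, 0], [0, -3, 12, 0, 0, -5], [0, -8, 12, 0, 0, -5], [0, -13, 12, 0, 0, -5], [0, -18, 12, 0, 0, -5]],
], gripper=50)

```text
clock: 4.25
position: [0.6153, -0.3008, 0.1764]
orientation: [-1.569, 0.079, -0.079]
contact_force: [0.8, -0.9, -0.3]
grip_width: 0.0424
```

```bash
python3 - <<'E'
from h import *
d=grab('top','t2'); im=d['image'][:,:,::-1]
s=manip.state(); R=cv2.Rodrigues(s['orientation'])[0]; print(s['clock'],s['position'],'zang',np.degrees(np.arctan2(R[1,2],R[0,2])),R[:,1].round(3),s['joint_pos'].round(2))
cv2.imwrite('pics/t2c.png',cv2.resize(im[100:260,130:330],None,fx=4,fy=3.75 if 0 else 4,interpolation=cv2.INTER_CUBIC)[:600])
E
```

```text
4.3 [ 0.61363557 -0.31050939  0.17420879] zang 83.75028775110319 [-0.002 -0.006 -1.   ] [-0.56  0.48  0.51  1.59 -0.01 -0.45]
```

View pics/t2c.png

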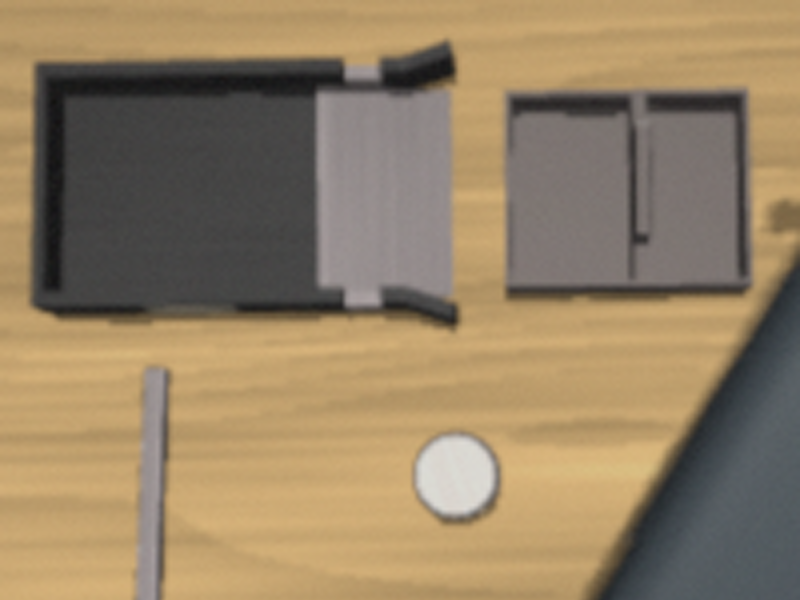

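```bash
python3 - <<'E'
from h import *
d=load('top')
c=lambda x,y:(130+(x+.5)/4-.5,100+(y+.5)/4-.5)
P=[ray(d,*c(*p),.05)[:2] for p in [(507,92),(747,90),(749,288),(508,291)]]
print(np.round(P,4),np.mean(P,axis=0))
print([ray(d,*c(*p),.085)[:2].round(4) for p in [(642,110),(644,242)]], 'front edge plate')
E
```

```text
[[ 0.6964 -0.0127]
 [ 0.6931 -0.2062]
 [ 0.5322 -0.202 ]
 [ 0.5344 -0.0098]] [ 0.6139979  -0.10767378]
[array([ 0.6701, -0.1183]), array([ 0.5656, -0.1167])] front edge plate
```

servo_tool([
  [[-0.6, -4.2, -4, 0, 0, 0], [-0.6, -4.2, -9, 0, 0, 0], [-0.6, -4.2, -11, 0, 0, 0], [-0.6, -4.2, -11, 0, 0, 0], [-0.6, -4.2, -11, 0, 0, 0]],
])

```text
clock: 4.8
position: [0.6088, -0.3409, 0.0657]
orientation: [-1.568, 0.081, -0.078]
contact_force: [0.4, -0.3, 1.1]
grip_width: 0.0425
```

```bash
python3 - <<'E'
from h import *
d=grab('scene','t3'); im=d['image'][:,:,::-1]
s=manip.state(); R=cv2.Rodrigues(s['orientation'])[0]; print(s['clock'],s['position'],'zang',np.degrees(np.arctan2(R[1,2],R[0,2])),R[:,1].round(3),s['joint_pos'].round(2))
cv2.imwrite('pics/t3c.png',cv2.resize(im[160:310,90:290],None,fx=4,fy=4,interpolation=cv2.INTER_CUBIC)[:600])
E
```

```text
4.85 [ 0.61017544 -0.34167358  0.06806007] zang 84.19813614064358 [ 0.002 -0.001 -1.   ] [-0.61  0.53  0.36  1.4   0.   -0.51]
```

View pics/t3c.png

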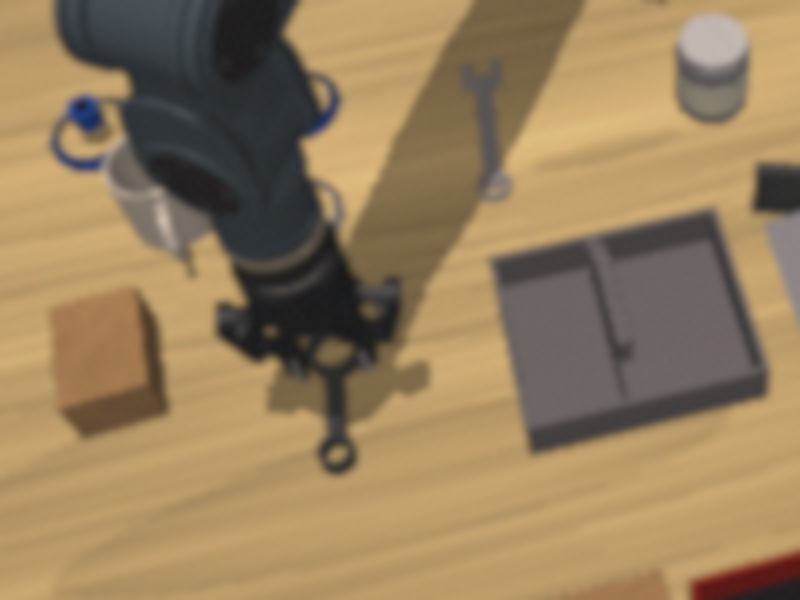

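servo_tool([
  [[-0.3, -0.7, -2, 0, 0, 0], [-0.3, -0.7, -5, 0, 0, 0], [-0.3, -0.7, -5.5, 0, 0, 0], [-0.3, -0.7, -5.5, 0, 0, 0], [-0.3, -0.7, -5.5, 0, 0, 0]],
])

```text
clock: 5.35
position: [0.608, -0.3493, 0.0143]
orientation: [-1.571, 0.077, -0.082]
contact_force: [-0.4, 0.6, 1.1]
grip_width: 0.0425
```

servo_tool([
  [[0, 0, -0.4, 0, 0, 0], [0, 0, -0.4, 0, 0, 0], [0, 0, -0.4, 0, 0, 0], [0, 0, -0.4, 0, 0, 0], [0, 0, -0.4, 0, 0, 0], [0, 0, -0.4, 0, 0, 0]],
], gripper=0, newtons=60)

```text
clock: 5.95
position: [0.6073, -0.3493, 0.009]
orientation: [-1.571, 0.078, -0.082]
contact_force: [-0.4, -0.2, 6.0]
grip_width: 0.0119
```

servo_tool([
  [[0, 0, 2, 0, 0, 0], [0, 0, 6, 0, 0, 0], [0, 0, 11, 0, 0, 0], [0, 3, 13, 0, 0, 5], [0.5, 7.5, 13, 0, 0, 5], [0.9, 12.5, 13, 0, 0, 5], [0.9, 17.5, 13, 0, 0, 5], [0.9, 17.8, 13, 0, 0, 5]],
])

```text
clock: 6.75
position: [0.6142, -0.1637, 0.1359]
orientation: [-1.566, 0.009, -0.003]
contact_force: [-0.2, -0.4, -1.9]
grip_width: 0.012
```

servo_tool([
  [[0, 0, -2, 0, 0, 0], [0, 0, -2, 0, 0, 0], [0, 0, -2, 0, 0, 0]],
])

```text
clock: 7.05
position: [0.6141, -0.1707, 0.1157]
orientation: [-1.57, 0.015, -0.009]
contact_force: [0.3, -0.7, -0.9]
grip_width: 0.0121
```

```bash
python3 - <<'E'
from h import *
d=grab('scene','t4'); im=d['image'][:,:,::-1]
s=manip.state(); R=cv2.Rodrigues(s['orientation'])[0]; print(s['clock'],s['position'],'zang',np.degrees(np.arctan2(R[1,2],R[0,2])),R[:,1].round(3),s['joint_pos'].round(2),s['grip_width'])
cv2.imwrite('pics/t4c.png',cv2.resize(im[160:310,90:290],None,fx=4,fy=4,interpolation=cv2.INTER_CUBIC)[:600])
E
```

```text
7.1 [ 0.61474392 -0.17118285  0.11670265] zang 89.12552800916711 [-0.002  0.001 -1.   ] [-0.38  0.35  0.22  1.44 -0.   -0.36] 0.012242615657778825
```

View pics/t4c.png

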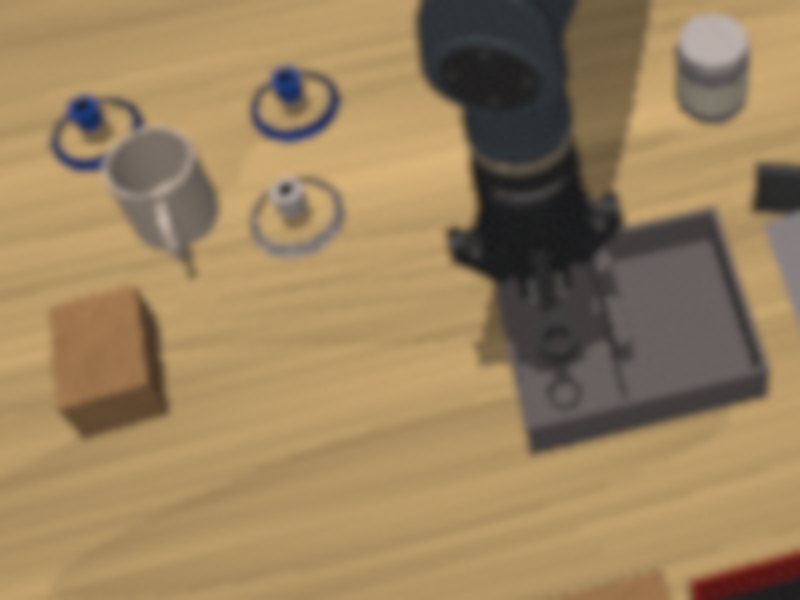

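```bash
python3 - <<'E'
from h import *
im=load('scene')['image'][:,:,::-1]
cv2.imwrite('pics/t4d.png',cv2.resize(im[215:275,200:280],None,fx=9,fy=9,interpolation=cv2.INTER_CUBIC)[:600])
E
```

```text
(no output)
```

View pics/t4d.png

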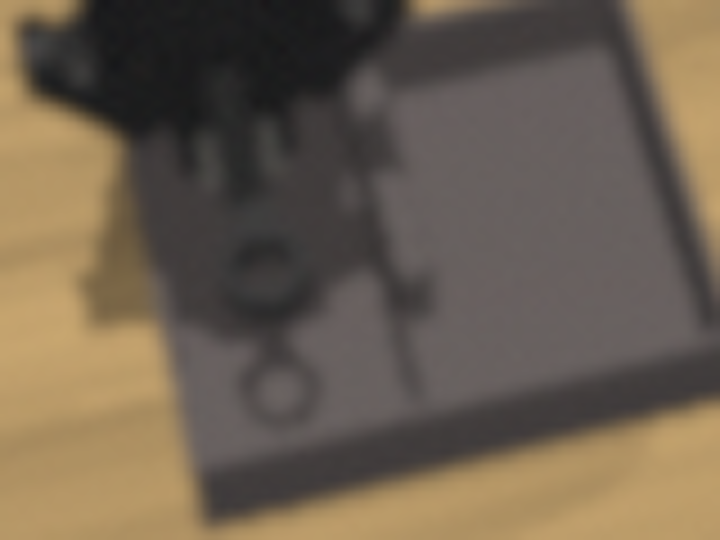

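servo_tool([
  [[0.1, 0, -4, 0, 0, 0], [0.1, 0, -7, 0, 0, 0], [0.1, 0, -9, 0, 0, 0], [0.1, 0, -10, 0, 0, 0], [0.1, 0, -10, 0, 0, 0], [0.1, 0, -10, 0, 0, 0]],
])

```text
clock: 7.7
position: [0.6169, -0.1722, 0.0185]
orientation: [-1.572, 0.012, -0.013]
contact_force: [0.2, -2.7, -0.8]
grip_width: 0.0117
```

servo_tool([
  [[0, 0, -0.3, 0, 0, 0], [0, 0, -0.4, 0, 0, 0], [0, 0, -0.4, 0, 0, 0]],
])

```text
clock: 8.0
position: [0.6187, -0.1729, 0.0166]
orientation: [-1.574, 0.008, -0.016]
contact_force: [0.8, -5.1, 3.7]
grip_width: 0.0122
```

servo_tool([
  [[0, 0, 0, 0, 0, 0], [0, 0, 0, 0, 0, 0], [0, 0, 0, 0, 0, 0], [0, 0, 1, 0, 0, 0], [0, 0, 4, 0, 0, 0], [0, 0, 8, 0, 0, 0], [0, -2, 12, 0, 0, 0], [-4, -6, 12, 0, 0, 0]],
], gripper=27)

```text
clock: 8.8
position: [0.5886, -0.226, 0.1426]
orientation: [-1.576, -0.007, -0.019]
contact_force: [1.4, -1.2, 1.3]
grip_width: 0.023
```

servo_tool([
  [[-4, -3.2, 0, 0, 0, 0], [-8, -6.5, 0, 0, 0, 0], [-12, -9.8, 0, 0, 0, 0], [-16, -13.1, -1.5, 0, 0, 0], [-16, -13.1, -3, 0, 0, 0], [-16, -13.1, -3, 0, 0, 0], [-16, -13.1, -3, 0, 0, 0]],
], gripper=60)

```text
clock: 9.5
position: [0.4213, -0.356, 0.1035]
orientation: [-1.569, 0.011, -0.011]
contact_force: [-1.5, 0.2, 0.6]
grip_width: 0.0514
```

```bash
python3 - <<'E'
from h import *
d=grab('scene','t5'); im=d['image'][:,:,::-1]
s=manip.state(); R=cv2.Rodrigues(s['orientation'])[0]; print(s['clock'],s['position'],'zang',np.degrees(np.arctan2(R[1,2],R[0,2])),R[:,1].round(3),s['joint_pos'].round(2),s['grip_width'])
cv2.imwrite('pics/t5c.png',cv2.resize(im[160:310,90:290],None,fx=4,fy=4,interpolation=cv2.INTER_CUBIC)[:600])
d=grab('top','t5t'); im=d['image'][:,:,::-1]
cv2.imwrite('pics/t5d.png',cv2.resize(im[110:270,250:450],None,fx=4,fy=4,interpolation=cv2.INTER_CUBIC)[:600])
E
```

```text
9.55 [ 0.42207718 -0.35619648  0.10420502] zang 89.25674297498455 [ 0.001  0.    -1.   ] [-0.82  0.13 -0.07  1.37  0.   -0.81] 0.051247807455321086
```

View pics/t5c.png

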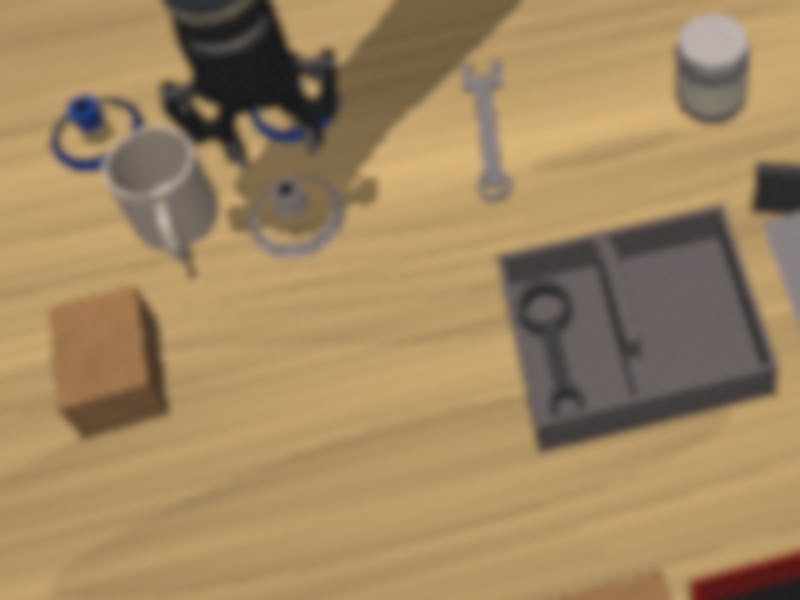

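View pics/t5d.png

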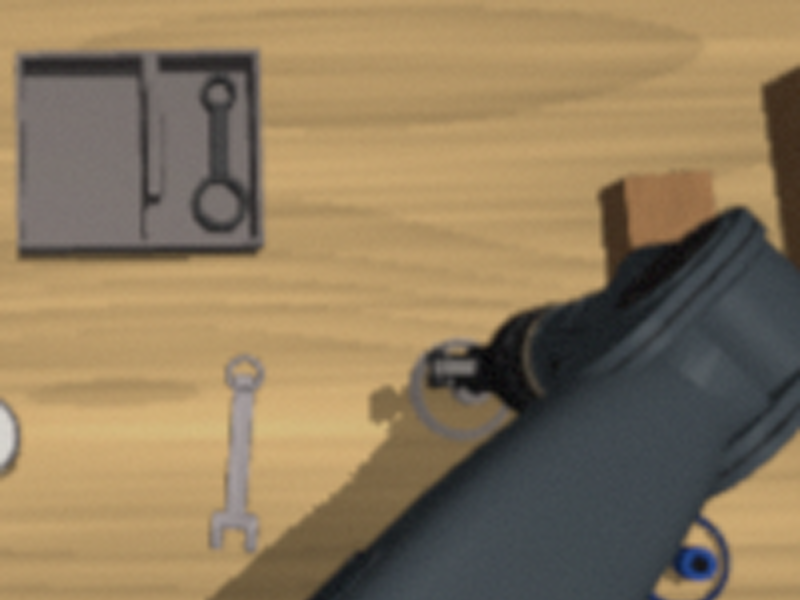

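servo_tool([
  [[-0.5, -0.6, -1, 0, 0, 0], [-0.5, -0.6, -4, 0, 0, 0], [-0.5, -0.6, -7, 0, 0, 0], [-0.5, -0.6, -7.4, 0, 0, 0], [-0.5, -0.6, -7.4, 0, 0, 0], [-0.5, -0.6, -7.4, 0, 0, 0]],
])

```text
clock: 10.2
position: [0.417, -0.3637, 0.0309]
orientation: [-1.572, 0.01, -0.012]
contact_force: [0.0, -0.3, -0.1]
grip_width: 0.0512
```

servo_tool([
  [[0, 0, 0, 0, 0, 0], [0, 0, 0, 0, 0, 0], [0, 0, 0, 0, 0, 0], [0, 0, 0, 0, 0, 0], [0, 0, 0, 0, 0, 0]],
], gripper=0, newtons=50)

```text
clock: 10.7
position: [0.4173, -0.3643, 0.0317]
orientation: [-1.574, 0.009, -0.014]
contact_force: [-0.4, 0.6, 5.1]
grip_width: 0.0256
```

servo_tool([
  [[0, 0, 3, 0, 0, 0], [0, 0, 8, 0, 0, 0], [0, 0, 12, 0, 0, 0], [4, 0, 12, 0, 0, 0], [4, 0, 12, 0, 0, 0]],
])

```text
clock: 11.2
position: [0.46, -0.3638, 0.1505]
orientation: [-1.573, 0.006, -0.014]
contact_force: [-0.8, 0.3, -2.7]
grip_width: 0.0258
```

```bash
python3 - <<'E'
from h import *
d=grab('top','t6t'); im=d['image'][:,:,::-1]
s=manip.state(); R=cv2.Rodrigues(s['orientation'])[0]; print(s['clock'],s['position'],'zang',np.degrees(np.arctan2(R[1,2],R[0,2])),R[:,1].round(3),s['joint_pos'].round(2),s['grip_width'])
cv2.imwrite('pics/t6d.png',cv2.resize(im[100:220,230:390],None,fx=5,fy=5,interpolation=cv2.INTER_CUBIC)[:600])
hsv=cv2.cvtColor(d['image'],cv2.COLOR_RGB2HSV)
m=(hsv[:,:,1]<75).astype(np.uint8)
n,l,st,ce=cv2.connectedComponentsWithStats(m)
i=l[145,270]; print(st[i]); r=cv2.minAreaRect(np.argwhere(l==i)[:,::-1].astype(np.float32)); bp=cv2.boxPoints(r); print(bp)
P=[ray(d,*p,.05)[:2] for p in bp]; print(np.round(P,4),np.mean(P,axis=0))
d0=cv2.imread('pics/t2.png')[:,:,::-1]; hsv=cv2.cvtColor(np.ascontiguousarray(d0),cv2.COLOR_RGB2HSV)
n,l,st,ce=cv2.connectedComponentsWithStats((hsv[:,:,1]<75).astype(np.uint8))
i=l[145,270]; print(st[i]); r=cv2.minAreaRect(np.argwhere(l==i)[:,::-1].astype(np.float32)); bp=cv2.boxPoints(r)
P=[ray(d,*p,.05)[:2] for p in bp]; print(np.round(P,4),np.mean(P,axis=0))
E
```

```text
11.25 [ 0.45734961 -0.36292484  0.14900954] zang 89.27287967148374 [ 0.  0. -1.] [-0.79  0.2   0.1   1.47  0.   -0.77] 0.02565961490197989
[ 254  122   62   52 3101]
[[254. 122.]
 [315. 122.]
 [315. 173.]
 [254. 173.]]
[[ 0.6986 -0.005 ]
 [ 0.6936 -0.2018]
 [ 0.5279 -0.1959]
 [ 0.5325 -0.0014]] [ 0.61317178 -0.10102515]
[ 256  122   62   51 3120]
[[ 0.5356 -0.0079]
 [ 0.6985 -0.0115]
 [ 0.6935 -0.2082]
 [ 0.5309 -0.2023]] [ 0.61462064 -0.10748533]
```

View pics/t6d.png

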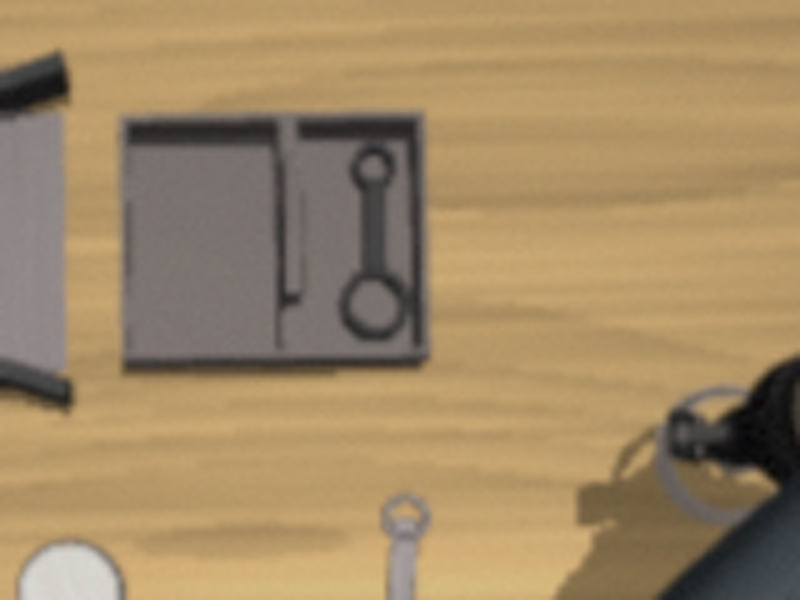

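servo_tool([
  [[2.3, 4.3, 0, 0, 0, 0], [4.6, 8.7, 0, 0, 0, 0], [6.9, 13, 0, 0, 0, 0], [9.2, 17.4, 0, 0, 0, 0], [11.4, 21.7, 0, 0, 0, 0], [13.7, 26.1, 0, 0, 0, 0], [15.9, 30.4, 0, 0, 0, 0], [15.9, 30.4, 0, 0, 0, 0]],
])

```text
clock: 12.05
position: [0.6156, -0.053, 0.1476]
orientation: [-1.567, 0.007, -0.004]
contact_force: [0.2, -0.4, -3.6]
grip_width: 0.0258
```

servo_tool([
  [[0, 0, -2, 0, 0, 0], [0, 0, -2, 0, 0, 0], [0, 0, -2, 0, 0, 0]],
])

```text
clock: 12.35
position: [0.6132, -0.0595, 0.1279]
orientation: [-1.57, 0.015, -0.009]
contact_force: [-0.5, -0.6, -1.8]
grip_width: 0.0257
```

```bash
python3 - <<'E'
from h import *
d=grab('scene','t7'); im=d['image'][:,:,::-1]
s=manip.state(); R=cv2.Rodrigues(s['orientation'])[0]; print(s['clock'],s['position'],'zang',np.degrees(np.arctan2(R[1,2],R[0,2])),R[:,1].round(3),s['grip_width'])
cv2.imwrite('pics/t7c.png',cv2.resize(im[190:290,180:310],None,fx=6,fy=6,interpolation=cv2.INTER_CUBIC)[:600])
E
```

```text
12.4 [ 0.61401806 -0.05981631  0.12896738] zang 89.10810474165417 [-0.002  0.    -1.   ] 0.025874879504981768
```

View pics/t7c.png

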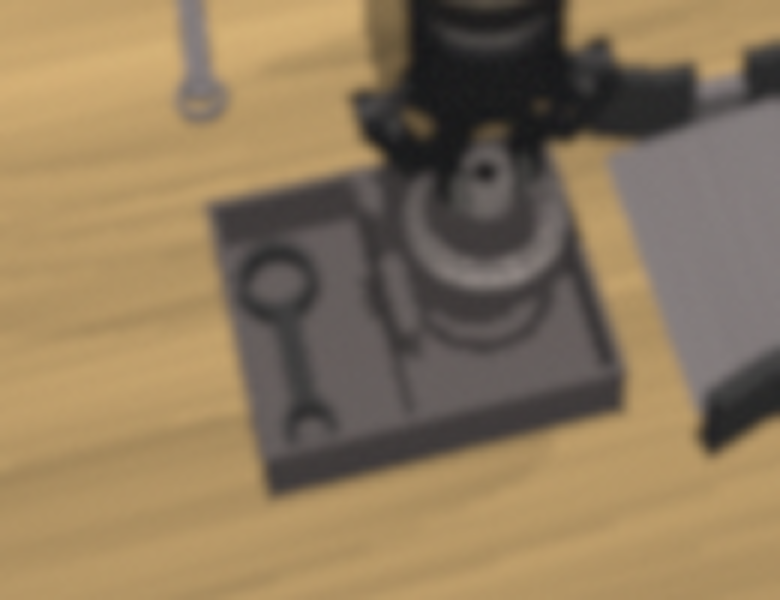

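Held level. Lower it into the wide compartment.

servo_tool([
  [[0.2, 0.1, -3, 0, 0, 0], [0.2, 0.1, -6, 0, 0, 0], [0.2, 0.1, -8, 0, 0, 0], [0.2, 0.1, -9, 0, 0, 0], [0.2, 0.1, -9, 0, 0, 0], [0.2, 0.1, -9, 0, 0, 0]],
])

```text
clock: 13.0
position: [0.6178, -0.0586, 0.0409]
orientation: [-1.571, 0.01, -0.013]
contact_force: [1.1, 0.3, -1.0]
grip_width: 0.0259
```

servo_tool([
  [[0, 0, -0.4, 0, 0, 0], [0, 0, -0.4, 0, 0, 0], [0, 0, -0.4, 0, 0, 0]],
])

```text
clock: 13.3
position: [0.6175, -0.0582, 0.0363]
orientation: [-1.571, 0.01, -0.012]
contact_force: [0.4, 0.3, -1.7]
grip_width: 0.0255
```

servo_tool([
  [[0, 0, 0, 0, 0, 0], [0, 0, 0, 0, 0, 0], [0, 0, 0, 0, 0, 0], [0, 0, 2, 0, 0, 0], [0, 0, 6, 0, 0, 0], [0, 0, 10, 0, 0, 0], [0, -3, 12, 0, 0, 0], [0, -8, 12, 0, 0, 0]],
], gripper=50)

```text
clock: 14.1
position: [0.6203, -0.1373, 0.1618]
orientation: [-1.574, -0.001, -0.015]
contact_force: [1.3, -1.0, -0.8]
grip_width: 0.0428
```

servo_tool([
  [[0, -5, 0, 0, 0, 8], [0, -10, 0, 0, 0, 16], [0, -15, 0, 0, 0, 24], [0, -19, 0, 0, 0, 32], [0, -19, 0, 0, 0, 40], [0, -19, 0, 0, 0, 48], [0, -19, 0, 0, 0, 56], [0, -19, 0, 0, 0, 64]],
], gripper=100)

```text
clock: 14.9
position: [0.6168, -0.3289, 0.1553]
orientation: [-1.394, -0.861, 0.862]
contact_force: [-0.5, 0.6, -0.7]
grip_width: 0.0854
```

```bash
python3 - <<'E'
from h import *
d=grab('scene','t8'); im=d['image'][:,:,::-1]
s=manip.state(); R=cv2.Rodrigues(s['orientation'])[0]; print(s['clock'],s['position'],'zang',np.degrees(np.arctan2(R[1,2],R[0,2])),R[:,1].round(3),s['joint_pos'].round(2),s['grip_width'])
cv2.imwrite('pics/t8c.png',cv2.resize(im[190:290,180:310],None,fx=6,fy=6,interpolation=cv2.INTER_CUBIC)[:600])
d=grab('top','t8t'); im=d['image'][:,:,::-1]
cv2.imwrite('pics/t8d.png',cv2.resize(im[100:220,210:370],None,fx=5,fy=5,interpolation=cv2.INTER_CUBIC)[:600])
E
```

```text
14.95 [ 0.61683712 -0.3287394   0.15539281] zang 153.6699281850958 [-0.    -0.001 -1.   ] [-0.59  0.52  0.52  1.57 -0.   -1.7 ] 0.08551621153841055
```

View pics/t8c.png

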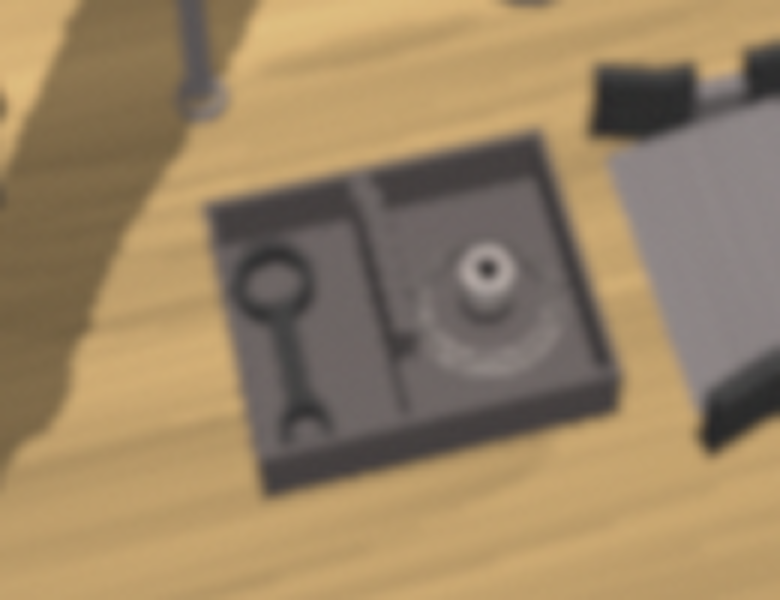

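View pics/t8d.png

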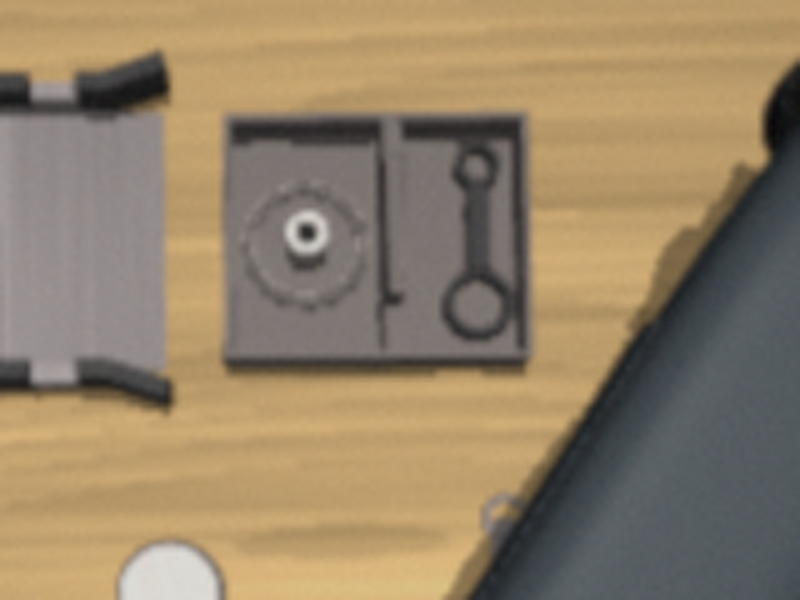

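Both parts are in their compartments. Next I turn the open jaws across the lane, so both fingers push the rear wall.

servo_tool([
  [[0, 2, 0, 0, 0, 8], [-0.2, 5, -3, 0, 0, 16], [-0.2, 7.5, -7, 0, 0, 25.2], [-0.2, 7.5, -11, 0, 0, 25.2], [-0.2, 7.5, -13, 0, 0, 25.2], [-0.2, 7.5, -13, 0, 0, 25.2], [-0.2, 7.5, -13, 0, 0, 25.2]],
])

```text
clock: 15.7
position: [0.615, -0.2532, 0.0257]
orientation: [-1.223, -1.187, 1.187]
contact_force: [-0.2, -0.2, 0.0]
grip_width: 0.0856
```

```bash
python3 - <<'E'
from h import *
d=grab('scene','t9'); im=d['image'][:,:,::-1]
s=manip.state(); R=cv2.Rodrigues(s['orientation'])[0]; print(s['clock'],s['position'],'zang',np.degrees(np.arctan2(R[1,2],R[0,2])),R[:,1].round(3),s['joint_pos'].round(2),s['grip_width'])
cv2.imwrite('pics/t9c.png',cv2.resize(im[190:290,160:290],None,fx=6,fy=6,interpolation=cv2.INTER_CUBIC)[:600])
E
```

```text
15.75 [ 0.61610599 -0.25390164  0.02729896] zang 178.28228959537242 [ 0.002 -0.002 -1.   ] [-0.49  0.46  0.18  1.29 -0.   -2.03] 0.08534680822502806
```

View pics/t9c.png

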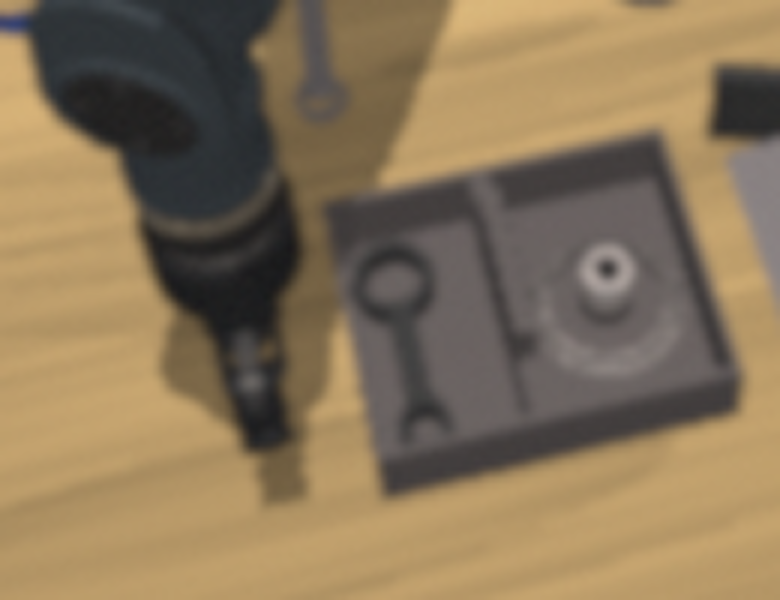

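servo_tool([
  [[0, 1.5, -0.6, 0, 0, 0.5], [0, 3, -0.6, 0, 0, 0.5], [0.1, 4, -0.6, 0, 0, 0.5], [0.1, 5, -0.6, 0, 0, 0.5], [0.1, 6, -0.6, 0, 0, 0.5], [0.1, 7, -0.6, 0, 0, 0.5], [0.1, 8, -0.6, 0, 0, 0.5], [0.2, 9, -0.6, 0, 0, 0.5]],
])

```text
clock: 16.55
position: [0.6174, -0.1636, 0.0204]
orientation: [-1.221, -1.194, 1.196]
contact_force: [0.0, -6.4, 2.0]
grip_width: 0.0853
```

```bash
cat > look.py <<'E'
from h import *
import sys
t=sys.argv[1]
d=grab('scene',t); im=d['image'][:,:,::-1]
s=manip.state(); R=cv2.Rodrigues(s['orientation'])[0]; print(s['clock'],s['position'].round(4),'zang',np.degrees(np.arctan2(R[1,2],R[0,2])).round(2),R[:,1].round(3),s['joint_pos'].round(2),s['grip_width'],s['contact_force'].round(1))
x0,y0=int(sys.argv[2]),int(sys.argv[3])
a=cv2.resize(im[y0:y0+110,x0:x0+160],None,fx=5,fy=5,interpolation=cv2.INTER_CUBIC)
cv2.imwrite('pics/%sc.png'%t,a)
E
python3 look.py t10 210 170
```

```text
16.6 [ 0.6176 -0.1613  0.0202] zang 178.93 [ 0.001  0.    -1.   ] [-0.36  0.39  0.08  1.26  0.   -1.91] 0.0852705408968453 [ 0.7 -3.4  3.2]
```

View pics/t10c.png

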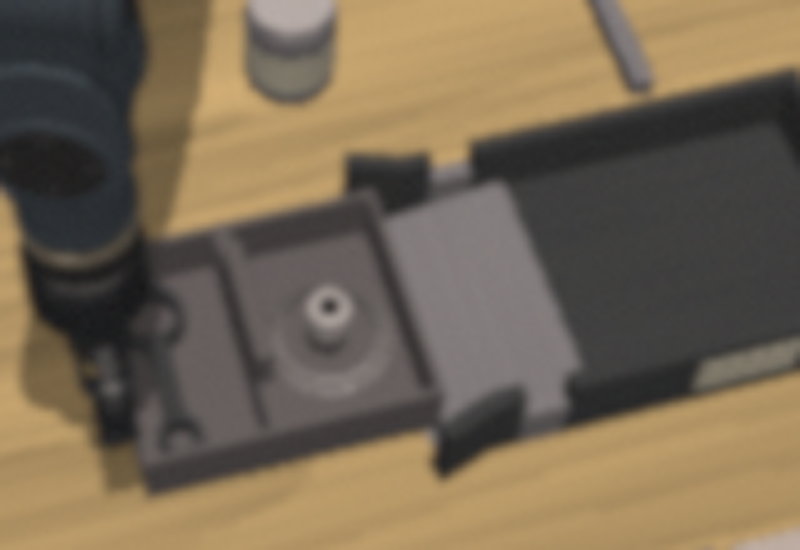

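servo_tool([
  [[0, 1, 0, 0, 0, 0], [0, 2, 0, 0, 0, 0], [0.1, 3, 0, 0, 0, 0], [0.1, 4, 0, 0, 0, 0], [0.1, 5, 0, 0, 0, 0], [0.1, 6, 0, 0, 0, 0], [0.1, 7, 0, 0, 0, 0], [0.1, 8, 0, 0, 0, 0]],
])

```text
clock: 17.4
position: [0.6183, -0.0837, 0.02]
orientation: [-1.221, -1.194, 1.195]
contact_force: [0.4, -5.8, 0.9]
grip_width: 0.0858
```

```bash
python3 look.py t11 230 160
```

```text
17.45 [ 0.6182 -0.0813  0.0198] zang 178.92 [ 0.001  0.001 -1.   ] [-0.24  0.35  0.03  1.25  0.   -1.79] 0.08576292039723862 [ 1.3 -4.   1.3]
```

View pics/t11c.png

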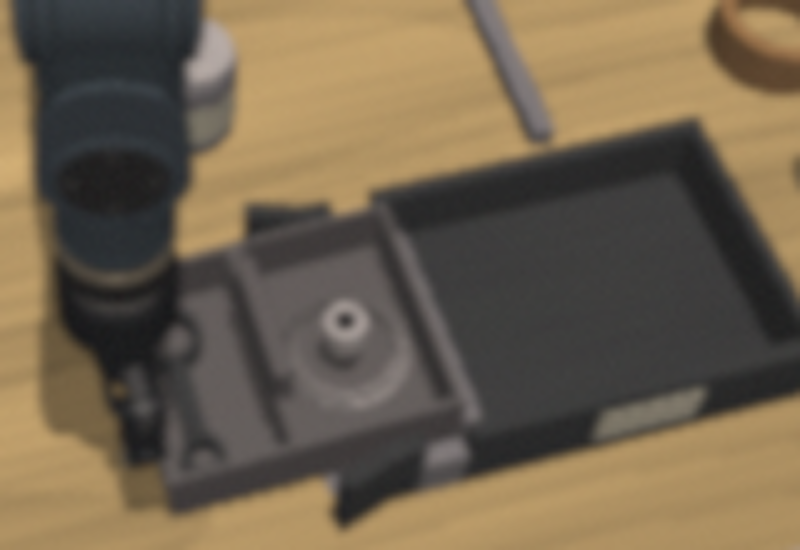

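servo_tool([
  [[0, 1, 0, 0, 0, 0], [0, 2, 0, 0, 0, 0], [0.1, 3, 0, 0, 0, 0], [0.1, 4, 0, 0, 0, 0], [0.1, 5, 0, 0, 0, 0], [0.1, 6, 0, 0, 0, 0], [0.1, 7, 0, 0, 0, 0], [0.1, 8, 0, 0, 0, 0]],
])

```text
clock: 18.25
position: [0.6188, -0.0041, 0.0195]
orientation: [-1.221, -1.192, 1.196]
contact_force: [0.0, -6.1, 1.8]
grip_width: 0.0857
```

```bash
python3 look.py t12 240 160
```

```text
18.3 [ 0.6187 -0.0018  0.0195] zang 178.89 [-0.  0. -1.] [-0.11  0.34  0.02  1.24  0.   -1.66] 0.08586905447712088 [ 0.7 -3.9  0.9]
```

View pics/t12c.png

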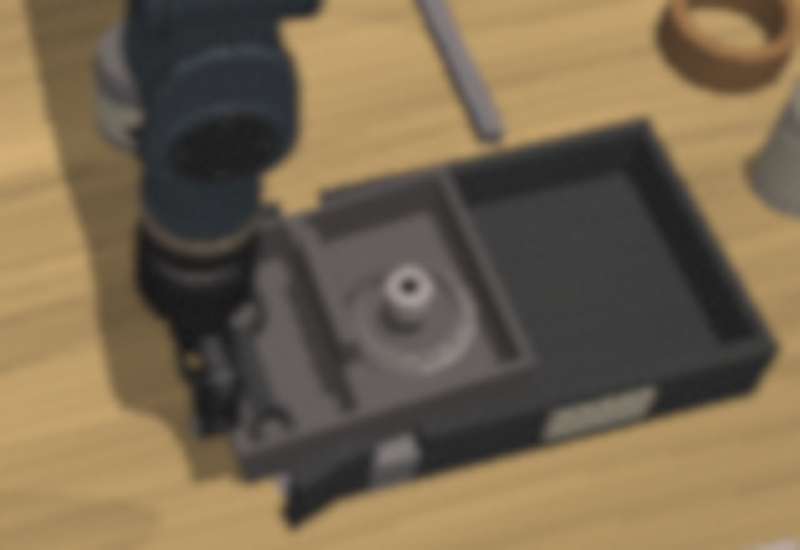

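servo_tool([
  [[0, 1, 0, 0, 0, 0], [0.1, 2, 0, 0, 0, 0], [0.1, 3, 0.2, 0, 0, 0], [0.1, 4, 0.4, 0, 0, 0], [0.1, 5, 0.6, 0, 0, 0], [0.2, 6, 0.8, 0, 0, 0], [0.2, 7, 1, 0, 0, 0], [0.2, 8, 1.2, 0, 0, 0]],
])

```text
clock: 19.1
position: [0.6203, 0.0772, 0.031]
orientation: [-1.217, -1.193, 1.195]
contact_force: [-0.8, -3.2, -2.1]
grip_width: 0.0854
```

```bash
python3 look.py t13 250 150
```

```text
19.15 [0.6201 0.0796 0.031 ] zang 178.95 [-0.002  0.003 -1.   ] [ 0.02  0.35  0.05  1.27  0.   -1.53] 0.08560676245522739 [0.2 0.6 0.3]
```

View pics/t13c.png

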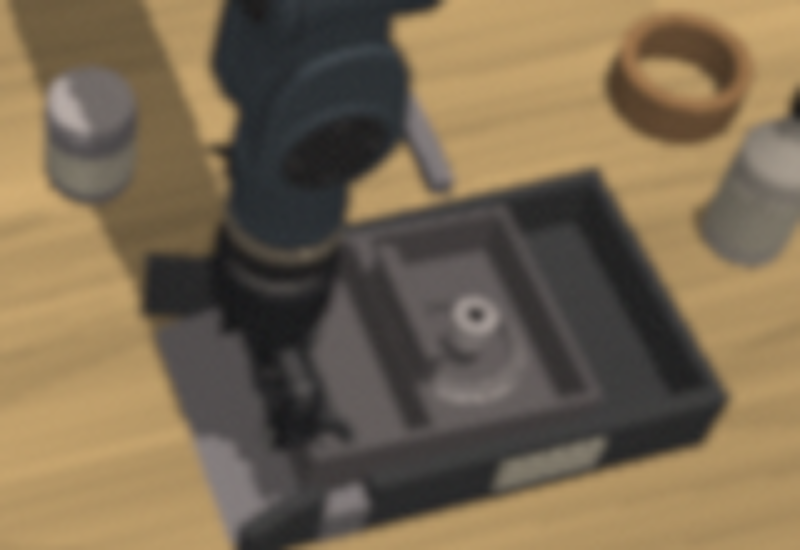

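```bash
python3 - <<'E'
from h import *
d=load('scene')
c=lambda x,y:(250+(x+.5)/5-.5,150+(y+.5)/5-.5)
for z in (.06,.07): print('front corners',ray(d,*c(598,395),z),ray(d,*c(500,205),z))
d=grab('top','t13t'); im=d['image'][:,:,::-1]
cv2.imwrite('pics/t13d.png',cv2.resize(im[100:220,130:290],None,fx=5,fy=5,interpolation=cv2.INTER_CUBIC)[:600])
im=load('scene')['image'][:,:,::-1]
cv2.imwrite('pics/t13e.png',cv2.resize(im[200:260,280:360],None,fx=10,fy=10,interpolation=cv2.INTER_CUBIC)[:600])
E
```

```text
front corners [0.69609338 0.28301627 0.06      ] [0.53688361 0.28580687 0.06      ]
front corners [0.70075279 0.27804281 0.07      ] [0.54313689 0.28080547 0.07      ]
```

View pics/t13d.png

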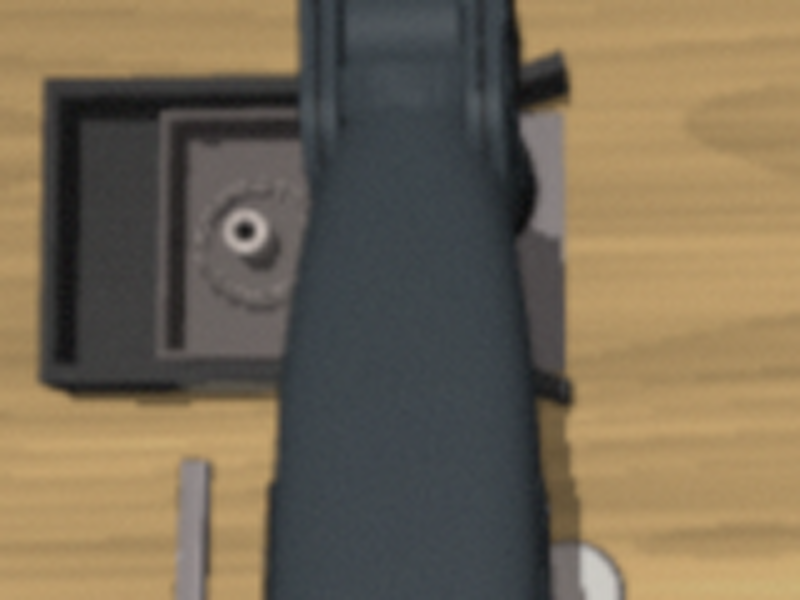

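View pics/t13e.png

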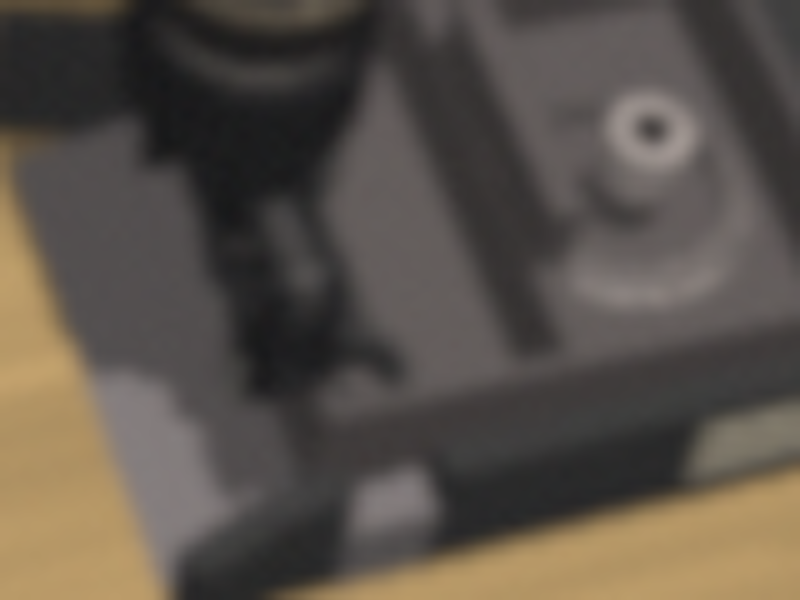

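servo_tool([
  [[0, 0.8, 0, 0, 0, 0], [0, 1.6, 0, 0, 0, 0], [0.1, 2.4, 0.2, 0, 0, 0], [0.1, 3.2, 0.4, 0, 0, 0], [0.1, 4, 0.4, 0, 0, 0], [0.1, 4.6, 0.4, 0, 0, 0], [0.1, 5.2, 0.4, 0, 0, 0], [0.1, 5.6, 0.4, 0, 0, 0]],
])

```text
clock: 20.0
position: [0.6219, 0.1336, 0.0353]
orientation: [-1.218, -1.195, 1.195]
contact_force: [-0.3, -2.6, -2.0]
grip_width: 0.0856
```

```bash
python3 look.py t14 250 150
```

```text
20.05 [0.6219 0.1343 0.0354] zang 178.92 [-0.     0.001 -1.   ] [ 0.11  0.38  0.09  1.28  0.   -1.45] 0.0853304480206153 [ 0.3 -2.6 -1.3]
```

View pics/t14c.png

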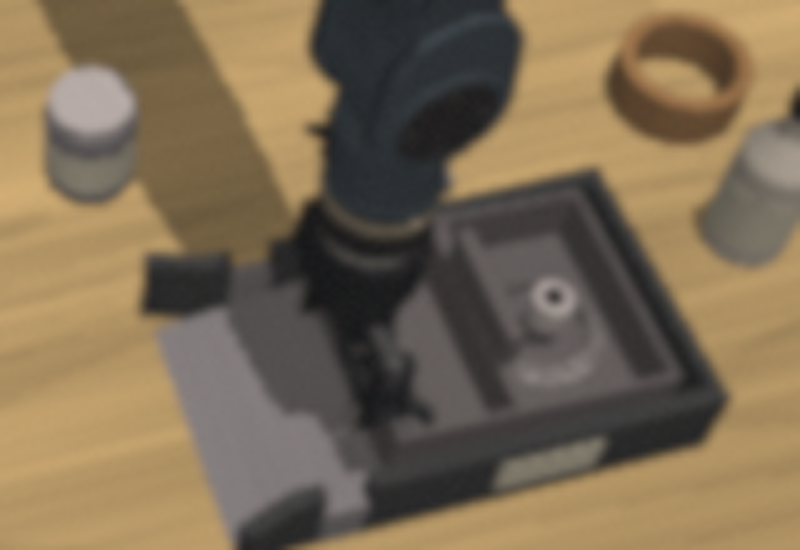

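servo_tool([
  [[0, 0.2, 0, 0, 0, 0], [0, 0.4, 0, 0, 0, 0], [0, 0.6, 0, 0, 0, 0], [0, 0.7, 0, 0, 0, 0], [0, 0.7, 0, 0, 0, 0]],
])

```text
clock: 20.55
position: [0.6221, 0.14, 0.0355]
orientation: [-1.219, -1.195, 1.194]
contact_force: [-0.5, -3.5, -1.4]
grip_width: 0.0854
```

```bash
python3 look.py t15 250 150
```

```text
20.6 [0.6221 0.14   0.0355] zang 178.86 [ 0.  0. -1.] [ 0.12  0.38  0.1   1.29  0.   -1.43] 0.08523644499375232 [-0.2 -2.7 -1.8]
```

View pics/t15c.png

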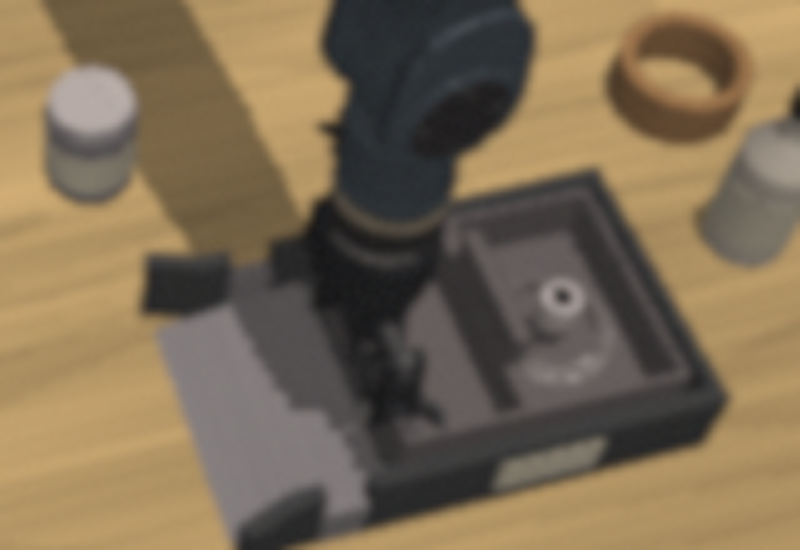

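servo_tool([
  [[0, 0.2, 0, 0, 0, 0], [0, 0.3, 0, 0, 0, 0], [0, 0.4, 0, 0, 0, 0], [0, 0.5, 0, 0, 0, 0], [0, 0.5, 0, 0, 0, 0]],
])

```text
clock: 21.1
position: [0.6221, 0.1452, 0.0355]
orientation: [-1.218, -1.195, 1.194]
contact_force: [-1.0, -3.4, -1.0]
grip_width: 0.0854
```

```bash
python3 look.py t16 250 150; python3 - <<'E'
from h import *
d=grab('top','t16t'); im=d['image'][:,:,::-1]
cv2.imwrite('pics/t16d.png',cv2.resize(im[100:220,130:290],None,fx=5,fy=5,interpolation=cv2.INTER_CUBIC)[:600])
E
```

```text
21.15 [0.6221 0.1452 0.0355] zang 178.88 [ 0.  0. -1.] [ 0.12  0.38  0.1   1.29  0.   -1.43] 0.08554157065921306 [ 1.4 -3.  -1.7]
```

View pics/t16c.png

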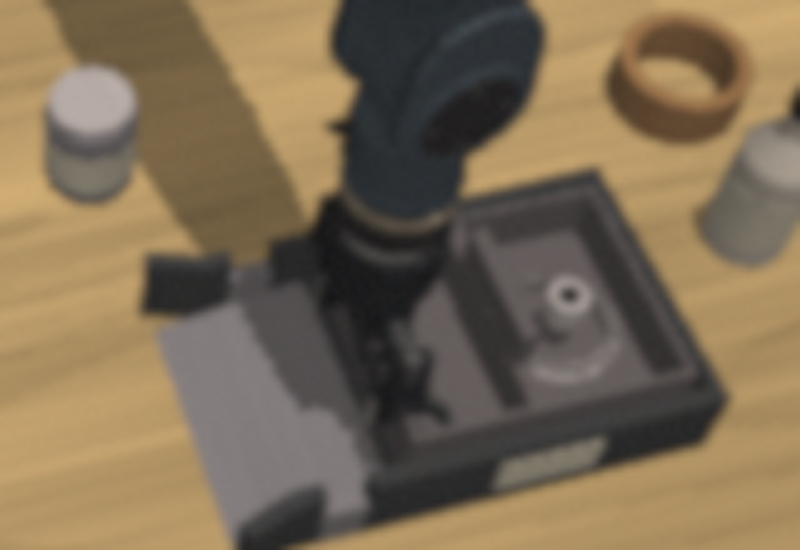

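View pics/t16d.png

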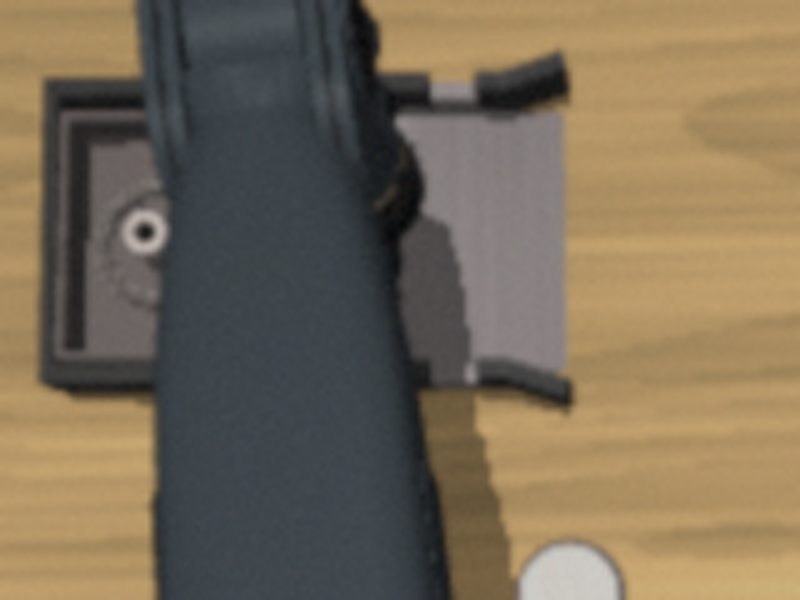

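servo_tool([
  [[0, -1, 0, 0, 0, 0], [0, -3, 2, 0, 0, 0], [0, -3, 7, 0, 0, 0], [-2, -3, 12, 0, 0, -8], [-6, -2, 13, 0, 0, -16], [-10, 1, 13, 0, 0, -24], [-14, 4, 13, 0, 0, -32], [-18, 7, 13, 0, 0, -40]],
])

```text
clock: 22.0
position: [0.4408, 0.2163, 0.1664]
orientation: [-1.465, -0.663, 0.659]
contact_force: [-0.2, 1.8, 0.2]
grip_width: 0.0852
```

servo_tool([
  [[-3, 3, 0, 0, 0, -8], [-6.8, 6.6, 0, 0, 0, -16], [-6.8, 6.6, 0, 0, 0, -24], [-6.8, 6.6, 0, 0, 0, -32], [-6.8, 6.6, 0, 0, 0, -40], [-6.8, 6.6, 0, 0, 0, -48], [-6.8, 6.6, 0, 0, 0, -51.2], [-6.8, 6.6, 0, 0, 0, -51.2]],
], gripper=50)

```text
clock: 22.8
position: [0.3739, 0.2815, 0.166]
orientation: [-1.568, 0.031, -0.032]
contact_force: [0.4, -0.4, -0.7]
grip_width: 0.0426
```

```bash
python3 look.py t17 260 120;  python3 - <<'E'
from h import *
d=grab('top','t17t'); im=d['image'][:,:,::-1]
cv2.imwrite('pics/t17d.png',cv2.resize(im[100:220,130:290],None,fx=5,fy=5,interpolation=cv2.INTER_CUBIC)[:600])
E
```

```text
22.85 [0.374  0.2814 0.1659] zang 87.76 [ 0.     0.002 -1.   ] [ 0.5  -0.11 -0.18  1.49  0.    0.54] 0.04252588580211076 [ 0.4  0.6 -0.5]
```

View pics/t17c.png

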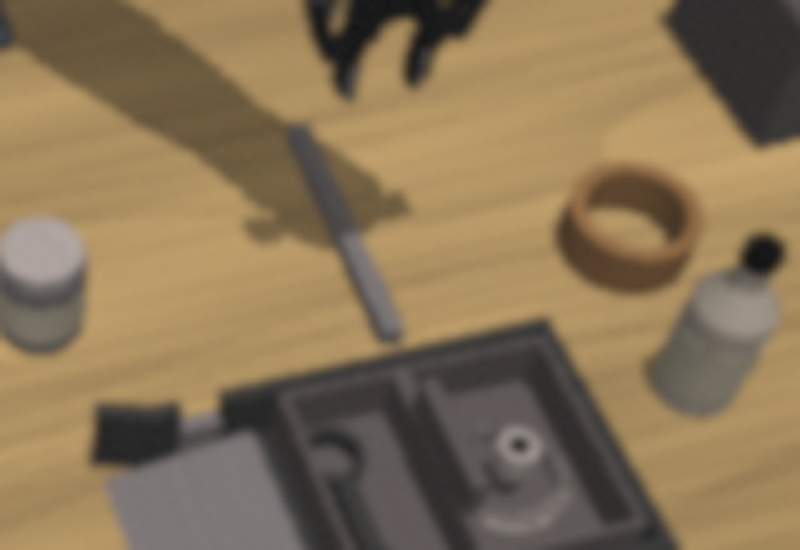

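View pics/t17d.png

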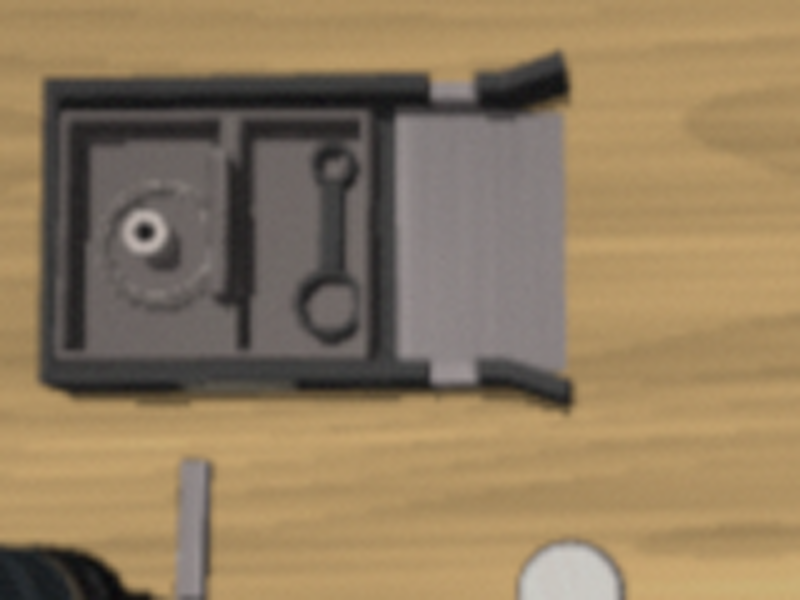

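```bash
python3 - <<'E'
from h import *
d=load('top')
c=lambda x,y:(130+(x+.5)/5-.5,100+(y+.5)/5-.5)
for z in(.064,.07):
  P=[ray(d,*c(*p),z)[:2] for p in [(60,112),(374,110),(374,358),(57,358)]]; print(z,np.round(P,4),np.mean(P,axis=0))
print('lip',[ray(d,*c(*p),.02)[:2].round(4) for p in[(396,112),(398,360)]])
print('slot up', [ray(d,*c(*p),.064)[:2].round(4) for p in[(430,80),(476,80),(430,372),(476,372)]])
print('slot floor z.04', [ray(d,*c(*p),.04)[:2].round(4) for p in[(430,90),(476,90),(430,372),(476,372)]])
print('back rail out',ray(d,*c(45,78),.064),ray(d,*c(42,380),.064), 'inner',ray(d,*c(62,100),.064))
print('bar end top',ray(d,*c(195,460),.018))
d=load('scene')
c=lambda x,y:(260+(x+.5)/5-.5,120+(y+.5)/5-.5)
print('bar ends scene',ray(d,*c(300,130),.018),ray(d,*c(388,335),.018))
E
```

```text
0.064 [[0.7041 0.3552]
 [0.7003 0.1535]
 [0.5402 0.1551]
 [0.545  0.3564]] [0.62241559 0.25507091]
0.07 [[0.7025 0.3534]
 [0.6987 0.1527]
 [0.5394 0.1543]
 [0.5442 0.3546]] [0.62118478 0.25372611]
lip [array([0.7104, 0.1452]), array([0.5446, 0.1457])]
slot up [array([0.719 , 0.1174]), array([0.7182, 0.0879]), array([0.5304, 0.1198]), array([0.5297, 0.0907])]
slot floor z.04 [array([0.7191, 0.1202]), array([0.7184, 0.0901]), array([0.5336, 0.1225]), array([0.5329, 0.0929])]
back rail out [0.72666815 0.36498321 0.064     ] [0.53120717 0.36586741 0.064     ] inner [0.71195577 0.35396078 0.064     ]
bar end top [0.48213596 0.27963434 0.018     ]
bar ends scene [0.26839449 0.28450829 0.018     ] [0.48117388 0.27044548 0.018     ]
```

servo_tool([
  [[0, 0, -4, 0, 0, -0.6], [0, 0, -8, 0, 0, -0.6], [0, 0, -12, 0, 0, -0.6], [0, 0, -15, 0, 0, -0.6], [0, 0, -16, 0, 0, -0.6], [0, 0, -16, 0, 0, -0.6], [0, 0, -16, 0, 0, -0.6]],
])

```text
clock: 23.6
position: [0.3752, 0.2816, 0.0071]
orientation: [-1.569, 0.038, -0.042]
contact_force: [0.7, 1.1, 0.8]
grip_width: 0.0427
```

servo_tool([
  [[0, 0, 0, 0, 0, 0], [0, 0, 0, 0, 0, 0], [0, 0, 0, 0, 0, 0], [0, 0, 0, 0, 0, 0], [0, 0, 0, 0, 0, 0]],
], gripper=0, newtons=60)

```text
clock: 24.1
position: [0.376, 0.2821, 0.008]
orientation: [-1.568, 0.037, -0.043]
contact_force: [-0.6, 0.2, 6.7]
grip_width: 0.0161
```

```bash
python3 look.py t18 270 160
```

```text
24.15 [0.376  0.2821 0.008 ] zang 87.08 [ 0.004  0.002 -1.   ] [ 0.5  -0.03 -0.42  1.17  0.    0.55] 0.01614011744111606 [-1.  -0.2  5.8]
```

View pics/t18c.png

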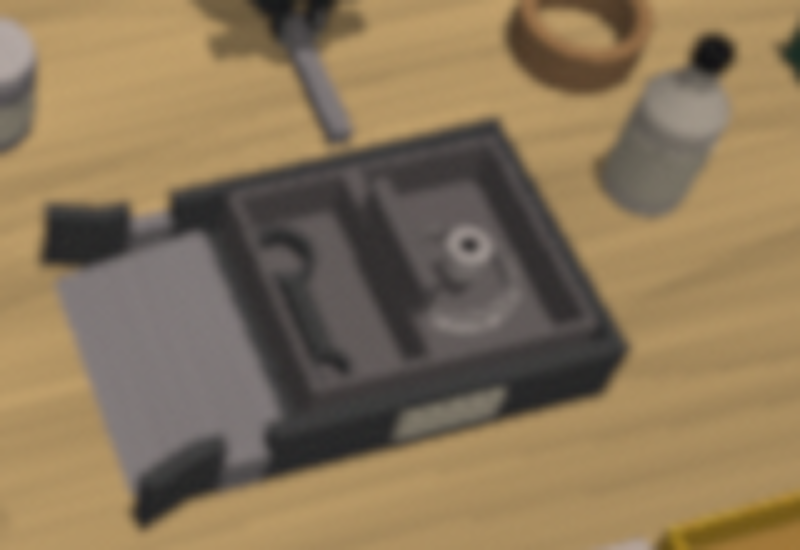

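```bash
python3 - <<'E'
from h import *
d=load('scene')
c=lambda x,y:(270+(x+.5)/5-.5,160+(y+.5)/5-.5)
for p in [(129,208),(173,193),(222,440),(270,425)]: print(ray(d,*c(*p),.064).round(4))
E
```

```text
[0.5305 0.0863 0.064 ]
[0.5268 0.1197 0.064 ]
[0.7137 0.0843 0.064 ]
[0.7121 0.1172 0.064 ]
```

servo_tool([
  [[0, 0, 2, 0, 0, 0], [0, 0, 6, 0, 0, 0], [0, 0, 11, 0, 0, 1.8], [0, 0, 15, 0, 0, 1.8], [2, -4, 16, 0, 0, 1.8], [5, -7.5, 16, 0, 0, 1.8], [8, -11, 16, 0, 0, 1.8], [11, -14.5, 16, 0, 0, 1.8]],
])

```text
clock: 24.95
position: [0.485, 0.1347, 0.166]
orientation: [-1.57, 0.014, -0.016]
contact_force: [-0.1, 0.7, -2.1]
grip_width: 0.0158
```

servo_tool([
  [[4, -1, 0, 0, 0, 0.4], [8, -2, 0, 0, 0, 0.4], [12, -3, 0, 0, 0, 0.4], [13.8, -3.3, 0, 0, 0, 0.4], [13.8, -3.3, -2, 0, 0, 0.4], [13.8, -3.3, -5, 0, 0, 0.4], [13.8, -3.3, -6.5, 0, 0, 0.4], [13.8, -3.3, -6.5, 0, 0, 0.4]],
])

```text
clock: 25.75
position: [0.6191, 0.1028, 0.0964]
orientation: [-1.571, 0.016, -0.004]
contact_force: [0.4, 0.3, -1.4]
grip_width: 0.0161
```

```bash
sleep 0; python3 look.py t19 250 150
```

```text
25.8 [0.6205 0.1029 0.0988] zang 89.28 [-0.004 -0.    -1.   ] [ 0.06  0.33  0.16  1.4  -0.    0.07] 0.016269447922252957 [-0.2  0.  -0.8]
```

View pics/t19c.png

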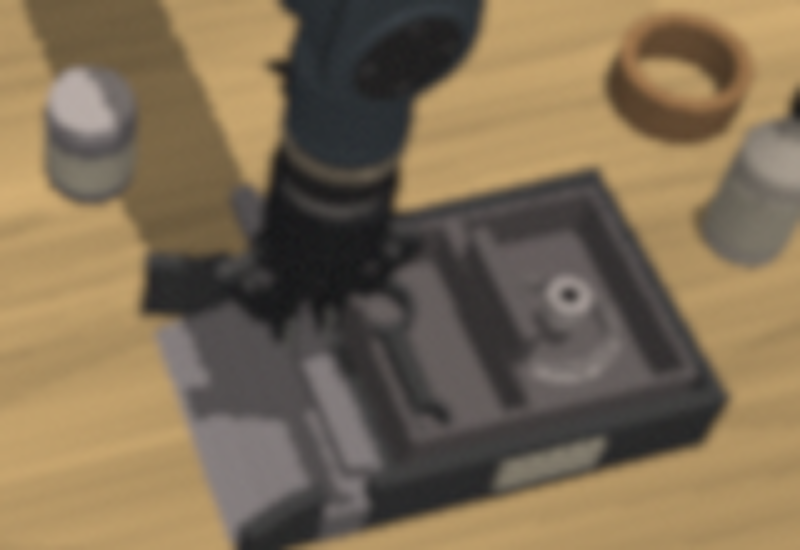

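servo_tool([
  [[0.2, 0, -1, 0, 0, 0], [0.2, 0, -2, 0, 0, 0], [0.2, 0, -3, 0, 0, 0], [0.2, 0, -3.6, 0, 0, 0], [0.2, 0, -4, 0, 0, 0], [0.2, 0, -4, 0, 0, 0]],
])

```text
clock: 26.4
position: [0.6233, 0.1029, 0.0594]
orientation: [-1.571, 0.011, -0.009]
contact_force: [-0.3, -1.1, -1.6]
grip_width: 0.0161
```

```bash
python3 look.py t20 250 150; python3 - <<'E'
from h import *
d=load('scene'); print((proj(d,[[.732,.102,.058],[.512,.104,.058]])-[250,150])*5)
E
```

```text
26.45 [0.6237 0.1029 0.06  ] zang 89.27 [-0.001 -0.    -1.   ] [ 0.06  0.35  0.11  1.33 -0.    0.07] 0.016157819828434103 [ 0.9  0.  -1.1]
[[355.91257877 510.86158868]
 [241.70506139 234.28490485]]
```

View pics/t20c.png

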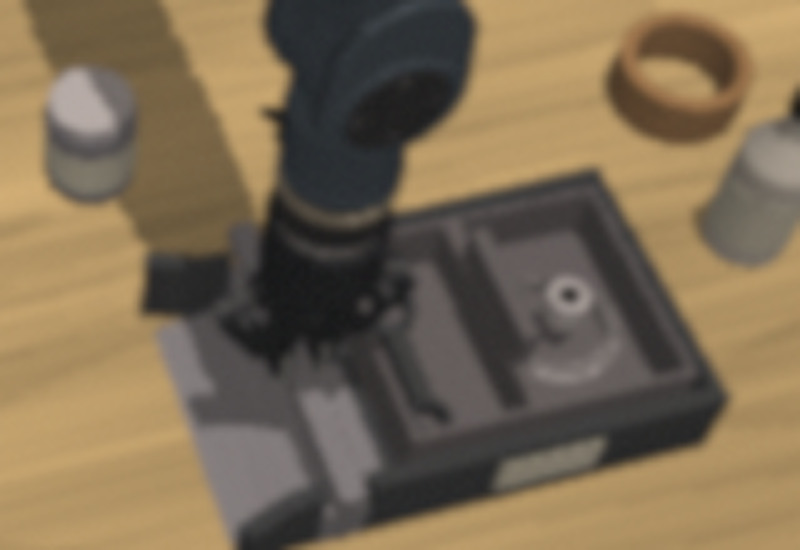

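Inside the slots with no side force. Lower it to seat, then release.

servo_tool([
  [[0, 0, -0.5, 0, 0, 0], [0, 0, -0.9, 0, 0, 0], [0, 0, -1.1, 0, 0, 0], [0, 0, -1.1, 0, 0, 0]],
])

```text
clock: 26.85
position: [0.6236, 0.1029, 0.0488]
orientation: [-1.571, 0.011, -0.009]
contact_force: [-0.6, 0.1, -1.4]
grip_width: 0.0162
```

servo_tool([
  [[0, 0, -0.2, 0, 0, 0], [0, 0, -0.2, 0, 0, 0]],
])

```text
clock: 27.05
position: [0.6243, 0.1029, 0.0481]
orientation: [-1.571, 0.009, -0.011]
contact_force: [-1.1, 0.3, 0.6]
grip_width: 0.0164
```

servo_tool([
  [[0, 0, 0, 0, 0, 0], [0, 0, 0, 0, 0, 0], [0, 0, 0, 0, 0, 0], [0, 0, 0, 0, 0, 0], [0, 0, 1, 0, 0, 0], [0, 0, 4, 0, 0, 0], [0, 0, 8, 0, 0, 0], [0, 0, 12, 0, 0, 0]],
], gripper=38)

```text
clock: 27.85
position: [0.6235, 0.1029, 0.1689]
orientation: [-1.571, 0.011, -0.009]
contact_force: [0.7, 0.0, 1.2]
grip_width: 0.0327
```

servo_tool([
  [[-5, -3, 2, 0, 0, 0], [-10, -6, 2, 0, 0, 0], [-14, -10, 2, 0, 0, 0], [-18, -14, 2, 0, 0, 0], [-22, -18, 2, 0, 0, 0], [-22, -18, 2, 0, 0, 0], [-22, -18, 2, 0, 0, 0]],
])

```text
clock: 28.55
position: [0.4015, -0.0795, 0.1886]
orientation: [-1.573, 0.014, -0.015]
contact_force: [0.2, 0.9, 0.6]
grip_width: 0.0323
```

```bash
python3 look.py t21 250 150; python3 - <<'E'
from h import *
d=grab('top','t21t'); im=d['image'][:,:,::-1]
cv2.imwrite('pics/t21d.png',cv2.resize(im[100:220,130:290],None,fx=5,fy=5,interpolation=cv2.INTER_CUBIC)[:600])
cv2.imwrite('pics/t21f.png',im)
E
```

```text
28.6 [ 0.4032 -0.0784  0.1886] zang 89.04 [ 0.002 -0.001 -1.   ] [-0.36 -0.26 -0.27  1.56  0.   -0.34] 0.03260377494446548 [0.7 0.3 0.1]
```

View pics/t21c.png

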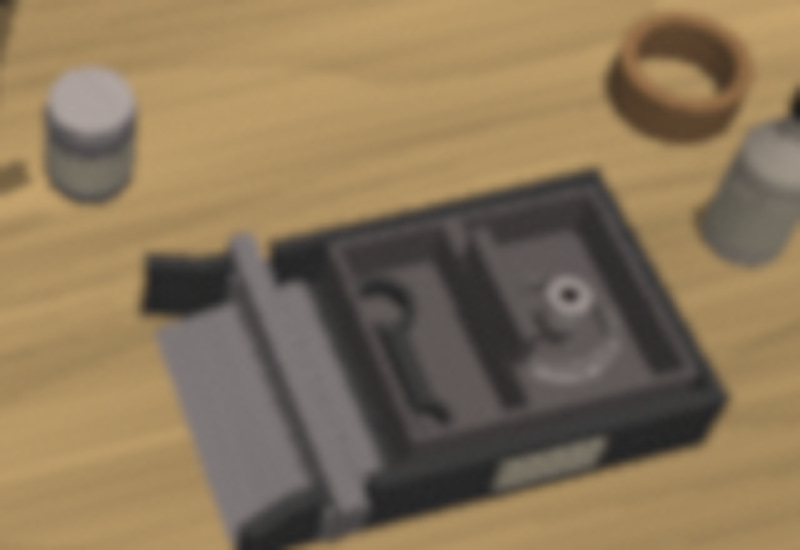

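View pics/t21d.png

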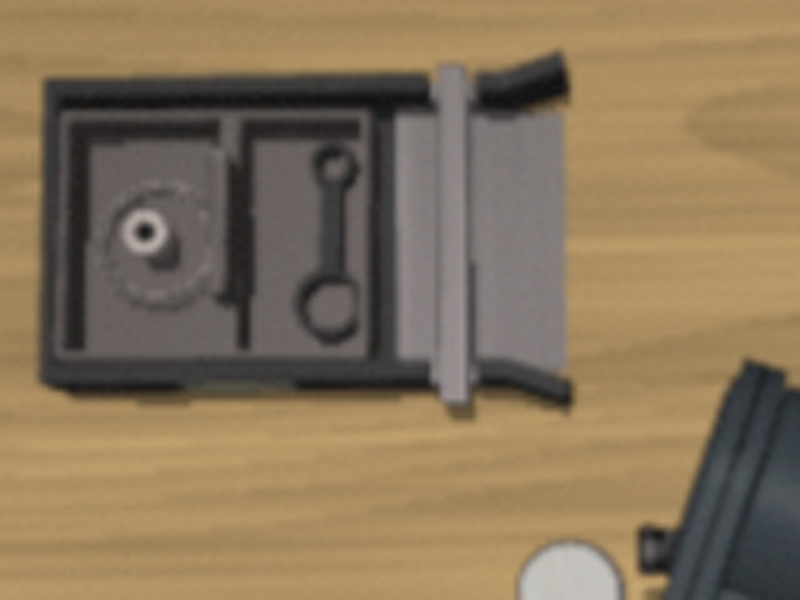

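View pics/t21f.png

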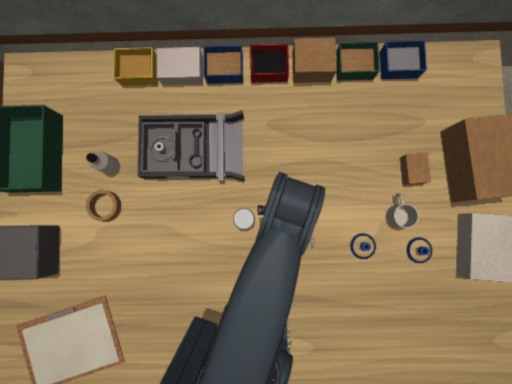

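```bash
python3 - <<'E'
from h import *
d=load('top')
c=lambda x,y:(130+(x+.5)/5-.5,100+(y+.5)/5-.5)
a=ray(d,*c(452,66),.058);b=ray(d,*c(457,402),.058);print(a,b,(a+b)/2)
E
python3 -c "
from rig import manip
print(manip.hand_in())"
```

```text
[0.72954485 0.10374506 0.058     ] [0.51163585 0.10358032 0.058     ] [0.62059035 0.10366269 0.058     ]
the job is handed in; nothing more can be done
None
```

I finished every part of the job and handed it in at about 28.6 s of the 72 s allowed. The hand-in gives no verdict.

- **Loading:** I squared the caddy to the lane by sliding it on the bench. Then I laid the rod in the narrow compartment and the aluminium pulley, hub up, in the wide one. Lowering the rod nudged the caddy about 6 mm, so I re-measured it before placing the pulley.
- **Ramp:** I pushed the loaded caddy up the ramp with both open fingers on its rear wall, at about 3 to 6 N. It never came off the ramp or bench.
- **Bar:** I laid it across the lane in both rail slots and moved the arm clear.

**Last checks, from the camera pictures:**
- **Caddy:** its rear wall is about 9 mm past the lip. That puts the grip point about 98 mm up the lane, inside the 86–112 mm range. It looks flat, but I judged the tilt only by eye and from the rim lengths.
- **Bar:** its centre is within about 2 mm of mid-lane and of the slot centres. I took its height only from the tool height at release, about 49 mm.
- **Bystanders:** I saw no movement of the tape, bottle, carton, tin or mug. The arm mostly hid the wrench in the final view, but nothing had come near it.

**Disagreement:** the two cameras differed by about 3 to 5 mm in position. I used their average, which agreed with where the fingers touched.

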